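Unload and rub down the kiln shelf

TASK

Unload the kiln shelf: stand every fired vase upright in the divided crate, one to a cell. Then take the rubbing float by its grip, set it gently on the bare shelf and rub the shelf down lengthwise along its middle, from the plain end to the end with the dust chute and back again, the float lying flat and crosswise and pressed on the shelf all the way with a steady force of about 10 N. Finally set the float back flat in the middle of its rubber mat, and leave the jar, the bowl and the tool at the far side where they are.

Things in the scene. Friction and masses are not known exactly. Their poses are not given: they have to be found in the camera images.
- vase1: bud vase of fired terracotta, round, 125 mm tall, 0.22 kg: foot 50 mm across, belly 56 mm (18 to 40 mm up), straight neck 30 mm across from 64 to 116 mm up, rim lip 38 mm across above it. Take it by the neck from above, fingertips about 72 mm above its foot. Origin: centre of its underside, z up. Starts standing on the kiln shelf, or is absent (None): two to four of the four are there
- vase2: bud vase of fired terracotta, round, 125 mm tall, 0.22 kg: foot 50 mm across, belly 56 mm (18 to 40 mm up), straight neck 30 mm across from 64 to 116 mm up, rim lip 38 mm across above it. Take it by the neck from above, fingertips about 72 mm above its foot. Origin: centre of its underside, z up. Starts standing on the kiln shelf, or is absent (None): two to four of the four are there
- vase3: bud vase of fired terracotta, round, 125 mm tall, 0.22 kg: foot 50 mm across, belly 56 mm (18 to 40 mm up), straight neck 30 mm across from 64 to 116 mm up, rim lip 38 mm across above it. Take it by the neck from above, fingertips about 72 mm above its foot. Origin: centre of its underside, z up. Starts standing on the kiln shelf, or is absent (None): two to four of the four are there
- vase4: bud vase of fired terracotta, round, 125 mm tall, 0.22 kg: foot 50 mm across, belly 56 mm (18 to 40 mm up), straight neck 30 mm across from 64 to 116 mm up, rim lip 38 mm across above it. Take it by the neck from above, fingertips about 72 mm above its foot. Origin: centre of its underside, z up. Starts standing on the kiln shelf, or is absent (None): two to four of the four are there
- shelf: grey kiln shelf, a fixed level slab 150 mm (its x) by 280 mm (its y) on two wooden bearers, its top face 50 mm above the table. Along its +y end hangs a narrow steel dust chute (37 mm long, its rim 10 mm below the shelf's top face); the -y end is plain. Origin: on the table under the slab's centre, z up
- shelf_top (a point): centre of the kiln shelf's top face, axes as the shelf's: y lengthwise towards the chute, x crosswise. A full stroke takes the float's centre from y = -96 mm (float's edge about flush with the plain end) to y = +96 mm and back
- crate: fixed open plywood crate, 170 by 170 mm outside, walls 50 mm high, walls, cross-shaped divider and floor about 6 mm thick: 2 x 2 cells, each about 76 mm square, cell centres at 41 mm either way in its x and y. Origin: centre of its underside, z up. It stands on one side of the shelf and the mat on the other; the sides vary
- mat: flat black rubber mat fixed to the table, 170 mm (its x) by 150 mm (its y), 4 mm thick. Origin: centre of its underside, z up
- float: loose rubbing float, 0.25 kg: flat dark rigid rough sole 110 mm (x) by 80 mm (y), 18 mm thick; on it along x a wooden grip rib 90 mm long, 24 mm thick, 18 to 68 mm up, with a cap strip 96 by 36 mm, 68 to 78 mm up. Fingers close on the rib along y, from above. Origin: centre of the underside, z up. Crosswise: its x along the shelf's x, either way. Starts on the mat
- glaze_jar: bystander: grey jar with a white lid, 64 mm across, 85 mm tall; origin under its centre
- slip_bowl: bystander: white bowl, 100 mm across, 50 mm tall; origin under its centre
- turning_tool: bystander: spatula-like trimming tool 180 mm long lying on the table; origin about its middle
Mind the look-alikes: they are no part of the job. There is more than one size of the mat; the job needs the larger.

How it is judged:
By the outcome, as a careful person would: the job done as asked, in the order asked, and still so for the second after the job is handed in, with the robot touching nothing.
Of vase1, vase2, vase3, vase4 only 2 to 4 are there at a start; the rules pass over those that are not, and their reading is None.
At some moment in a run one of float may be knocked a few centimetres aside while the robot is not near it.
Once in a run the grip may slacken for a moment while it holds something.
It also fails if it takes over 210 s, if anything falls off the work surface, if the arm or the gripper's body presses on something with over 40 N, if the wrist force passes 120 N, or if a joint passes its speed limit or range.

ROBOT

A 6-joint arm with a two-finger parallel gripper is mounted at the origin on the work surface. World frame = base frame: x ahead of the robot, y to its left, z up, the work surface at z = 0. Lengths are in m, angles in rad, forces in N, time in s.
With the tool pointing down it reaches from about 0.375 to 0.825 m from the base axis. Payload 5.5 kg.
Tool frame: the origin (TCP) lies on the centre line of the jaws, within the pads' length; the fingertips stand 8 mm ahead of it and the grasp point (between the pads) lies 11 mm behind it; z points along the fingers, y is the line along which they close (so a half turn about z gives the same grasp; the last joint's range is limited). The gripper opens to 85 mm and grips with 20 to 120 N. Pads are 22 mm wide; open, the fingers measure 114 mm over their backs; the gripper's body (76 mm by 85 mm) begins 54 mm behind the grasp point. The pads swing forward as they close: fully open they stand 13 mm farther back than shut.
Start: joints at [-1.226, 0.314, -0.047, 1.21, 0, 1.571], TCP at [0.203, -0.565, 0.216] pointing down, gripper open.
Joint ranges: [-2.67, 2.67], [-0.69, 1.73], [-1.03, 1.25], [-2.08, 2.16], [-1.42, 1.45], [-3.14, 3.14]. Speed limits (rad/s): [2.39, 2.39, 3.01, 3.14, 3.14, 3.14].

INTERFACE

Orientations are given as [roll, pitch, yaw] about the fixed x, y, z axes, in that order (R = Rz(yaw) Ry(pitch) Rx(roll)).
In Python, from cell import bot gives the robot as it stands.
- The arm moves only by the tool play_rows, never from a script. Its argument "increments" is a list of rows, each a list of 7 numbers: the shift along the tool's x, y, z normalised to -1 to 1, where 1 is 0.25 m, then the turn, a rotation vector about the tool's x, y, z normalised to -1 to 1, where 1 is pi rad, then the opening, from -1 (shut) to 1 (fully open). A call has 1 to 10 rows; each row shifts and turns the commanded pose from where the row before left it, along the tool's axes as they then stand; what a row does not reach is not made up. A row lasts 1/12 s, in which the tool goes at most 41.7 mm and 7.16 degrees, less where a joint would pass 70% of its speed; a pose out of reach is approached as far as the arm can. A call with a number of a shift or a turn outside -1 to 1 is refused whole. A call with a gripper value outside its range is refused whole. The fingers move at their own pace and stop on an object; the grip force is fixed at half the most. Time passes only in rows, so rows that do not move let the fingers close. It gives the time, the measured TCP pose, the force, the opening and the grip force at its end, in the units of the state.
- bot.get_state(): the state, without advancing time (a new reading comes with each control period).
- bot.camera(name): name is "scene" or "top"; returns the picture (420x560x3 uint8, red, green, blue); there is no depth.
- bot.camera_model(name): a dict with "fx", "fy", "cx", "cy" (pixels), "distortion" ([k1, k2, p1, p2, k3] as OpenCV has them; the pictures are not rectified), "extrinsics" (4x4, takes a point from camera to world coordinates). Camera axes: x right, y down, z forward; pixel columns grow to the right and rows downward; lengths in m; the calibration is good to about 2 mm. A picture is of the moment at which its call begins. camera_model takes no time and is no camera call.
- bot.sign_off(): hands the job in; it is judged then, once.
The state is a dict: "time": time; "q": joint angles; "qvel": joint speeds; "joint_efforts": joint torques, N m; "ee_pos": TCP position; "orientation": TCP orientation; "force": force on the tool from outside, world axes, zero at the start; "moment": the same for the moment, N m; "opening": finger opening in m; "grip_force": force on a finger pad.
Only numpy, scipy, OpenCV 4.12 (cv2) and the standard library are available. Lean on these libraries where they do the work, as an engineer would, in place of code of your own. Each camera call takes 0.05 s, during which the arm holds its last target. There are 200 camera calls.

## Working session

There is one attempt and no reset: what is moved stays moved. The work goes in short steps, Python scripts to look and compute and a tool call to move; the robot and the scene stay as the last step left them, time stands still between calls to the robot, and variables do not carry over. Pictures are saved under pics/ and viewed, at most 14 in all, crops included, and the job is handed in when it is done.

Besides the shell and the picture viewer there is one more tool, called after "Call:" in YAML: its name, and indented under it one key for each argument. play_rows: Moves the arm, as the interface text tells. Scaled input: -1 to 1 covers 0.25 m each way for a shift and pi rad each way for a turn. Its arguments: {"type":"object","properties":{"increments":{"type":"array"}},"required":["increments"]}

```bash
ls; mkdir -p pics
python3 - <<'E'
from cell import bot
import cv2,json,numpy as np
for n in("scene","top"):
    im=bot.camera(n); cv2.imwrite(f"pics/{n}0.png",im[:,:,::-1]); m=bot.camera_model(n); print(n,{k:np.round(v,4).tolist() for k,v in m.items()})
print(bot.get_state())
E
```

```text
pics
scene {'fx': 430.8925, 'fy': 430.8925, 'cx': 288.5694, 'cy': 211.1052, 'distortion': [0.0192, 0.0, 0.0, 0.0, 0.0], 'extrinsics': [[-0.8599, 0.4384, -0.2614, 0.8484], [0.5104, 0.7362, -0.4443, 0.4752], [-0.0023, -0.5155, -0.8569, 0.9856], [0.0, 0.0, 0.0, 1.0]]}
top {'fx': 457.5205, 'fy': 457.5205, 'cx': 274.493, 'cy': 213.1821, 'distortion': [-0.1418, 0.0, 0.0, 0.0, 0.0], 'extrinsics': [[0.0147, -0.9933, 0.1146, 0.4513], [-0.9998, -0.013, 0.0155, 0.0006], [-0.0139, -0.1148, -0.9933, 1.1294], [0.0, 0.0, 0.0, 1.0]]}
{'time': 0.1, 'q': array([-1.22600394e+00,  3.14164905e-01, -4.79458765e-02,  1.21023484e+00,
       -2.26678339e-05,  1.57078195e+00]), 'qvel': array([-0.00027106, -0.00075392,  0.00283749,  0.00110064,  0.00107313,
       -0.00163719]), 'joint_efforts': array([-3.43472984e-04, -5.40767634e+01,  3.40539622e+01,  1.12336449e-02,
       -5.35756885e-05,  2.13865047e-05]), 'ee_pos': array([ 0.20260961, -0.56417835,  0.21482963]), 'orientation': array([-3.14004336e+00,  2.26455349e-05,  3.44806797e-01]), 'force': array([-0.52585579,  0.12238889, -0.10060692]), 'moment': array([ 0.01230745, -0.03330589, -0.00161207]), 'grip_force': 0.0, 'opening': 0.08568690526407495}
```

View pics/scene0.png

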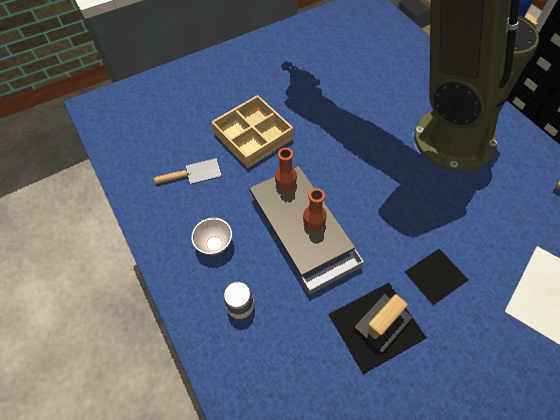

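View pics/top0.png

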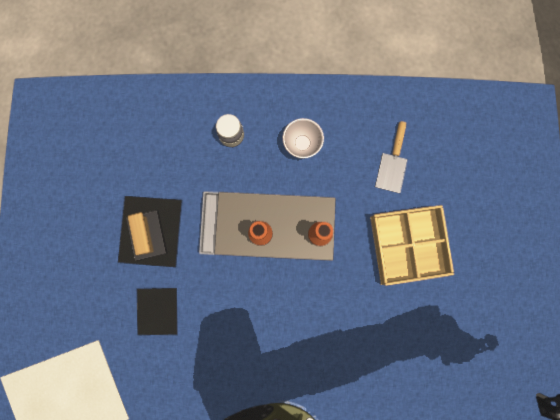

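The scene shows two vases on the shelf (rims at scene (286,155), (316,195); top (258,230), (323,231)). The chute is at the shelf's left end in top view (col 209, world +y), the crate is at top (413,245), and the float is on the larger mat at (150,231).

```bash
cat > h.py <<'E'
from cell import bot
import cv2,numpy as np
M={n:bot.camera_model(n) for n in("scene","top")}
def ray(n,p):
    m=M[n];K=np.array([[m["fx"],0,m["cx"]],[0,m["fy"],m["cy"]],[0,0,1.]])
    u=cv2.undistortPoints(np.float64(p).reshape(-1,1,2),K,np.float64(m["distortion"])).reshape(-1,2)
    E=np.array(m["extrinsics"]);return E[:3,3],np.c_[u,np.ones(len(u))]@E[:3,:3].T
def plane(n,p,z):
    o,d=ray(n,p);return o+d*((z-o[2])/d[:,2])[:,None]
def tri(ps,pt):
    o1,d1=ray("scene",ps);o2,d2=ray("top",pt);d1=d1[0];d2=d2[0]
    s=np.linalg.lstsq(np.c_[d1,-d2],o2-o1,rcond=None)[0]
    a=o1+s[0]*d1;b=o2+s[1]*d2;return (a+b)/2,np.linalg.norm(a-b)
def hsv(im):return cv2.cvtColor(im,cv2.COLOR_RGB2HSV)
def blobs(mask,amin=40):
    n,l,st,c=cv2.connectedComponentsWithStats(mask.astype(np.uint8))
    return [(st[i],c[i],l==i) for i in range(1,n) if st[i,4]>=amin]
def rect(m):
    c=max(cv2.findContours(m.astype(np.uint8),cv2.RETR_EXTERNAL,cv2.CHAIN_APPROX_NONE)[0],key=cv2.contourArea)
    return cv2.minAreaRect(cv2.convexHull(c))
def quad(m):
    c=max(cv2.findContours(m.astype(np.uint8),cv2.RETR_EXTERNAL,cv2.CHAIN_APPROX_NONE)[0],key=cv2.contourArea)
    h=cv2.convexHull(c)
    return cv2.approxPolyN(h,4,ensure_convex=True).reshape(-1,2).astype(float)
E
python3 - <<'E'
from h import *
for n in("scene","top"):
    im=cv2.imread(f"pics/{n}0.png")[:,:,::-1].copy();h=hsv(im).astype(int);H,S,V=h[...,0],h[...,1],h[...,2]
    print(n)
    ms={"red":((H<9)|(H>174))&(S>120)&(V>50),"wood":(H>=9)&(H<30)&(S>90)&(V>110),"grey":(H<30)&(S<90)&(S>10)&(V>60)&(V<150),"black":(V<48)&(S<140)}
    for k,m in ms.items():
        m=cv2.morphologyEx(m.astype(np.uint8),cv2.MORPH_OPEN,np.ones((2,2)))
        for st,c,_ in blobs(m,150 if k!="red" else 40): 
            if st[4]<20000:print(k,st.tolist(),c.round(1).tolist())
    for p in [(275,215),(225,215),(209,225),(150,215),(130,200),(175,260),(135,230),(258,230),(250,235)] if n=="top" else [(300,230),(370,350),(385,317),(286,155),(316,195)]: print(p,h[p[1],p[0]])
a=cv2.imread("pics/top0.png")[180:300,110:470];b=cv2.imread("pics/scene0.png")[85:385,200:450]
cv2.imwrite("pics/z1.png",cv2.resize(a,None,fx=2.2,fy=2.2,interpolation=2));cv2.imwrite("pics/z2.png",cv2.resize(b,None,fx=2,fy=2,interpolation=2))
E
```

```text
scene
red [276, 168, 21, 23, 258] [286.6, 179.6]
red [305, 202, 22, 29, 363] [315.6, 216.5]
wood [237, 108, 57, 48, 842] [264.3, 126.3]
wood [213, 121, 51, 40, 528] [239.8, 136.3]
wood [155, 172, 33, 12, 189] [170.8, 177.3]
wood [370, 295, 38, 41, 728] [388.5, 315.1]
grey [82, 0, 63, 20, 500] [108.6, 7.7]
grey [537, 0, 21, 33, 273] [545.8, 14.2]
grey [0, 81, 113, 119, 6050] [39.4, 144.6]
grey [194, 221, 32, 19, 153] [208.0, 226.0]
grey [307, 255, 53, 27, 154] [334.1, 267.6]
grey [135, 266, 71, 154, 931] [170.0, 345.8]
grey [356, 296, 35, 42, 408] [371.7, 316.4]
grey [381, 312, 31, 41, 214] [398.1, 330.3]
black [400, 0, 160, 163, 15608] [484.5, 72.9]
black [406, 251, 63, 54, 1800] [436.9, 277.2]
black [330, 285, 97, 90, 3274] [374.1, 332.6]
(300, 230) [ 17  50 170]
(370, 350) [23 31 33]
(385, 317) [ 18 115 229]
(286, 155) [  9 109  47]
(316, 195) [ 10 107  57]
top
wood [394, 123, 13, 34, 234] [400.0, 139.1]
wood [375, 207, 79, 79, 4517] [412.2, 245.8]
wood [129, 213, 25, 43, 700] [140.3, 234.7]
wood [250, 222, 24, 25, 387] [261.7, 234.3]
wood [311, 223, 23, 24, 316] [323.0, 235.6]
grey [532, 0, 28, 117, 1803] [549.3, 39.3]
grey [220, 127, 25, 21, 233] [233.8, 139.7]
grey [202, 193, 47, 62, 814] [221.9, 211.9]
grey [135, 212, 32, 49, 608] [154.2, 236.8]
grey [238, 220, 17, 23, 215] [245.0, 228.1]
grey [297, 220, 21, 24, 244] [305.0, 228.7]
black [538, 396, 22, 24, 342] [549.2, 407.5]
black [227, 405, 50, 15, 446] [255.5, 413.3]
(275, 215) [ 17  59 155]
(225, 215) [ 16  60 148]
(209, 225) [ 16  27 196]
(150, 215) [11 27 76]
(130, 200) [19 41 50]
(175, 260) [135  10  53]
(135, 230) [ 17 131 222]
(258, 230) [10 92 69]
(250, 235) [ 10 170 114]
```

View pics/z1.png

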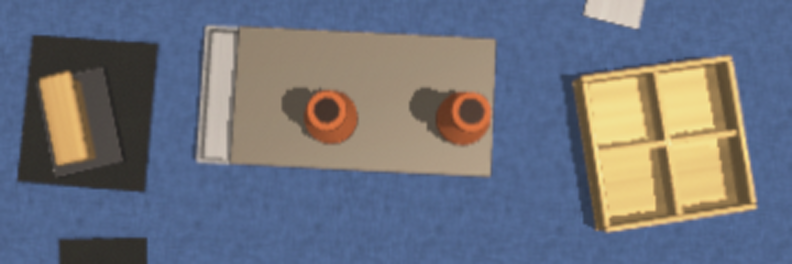

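View pics/z2.png

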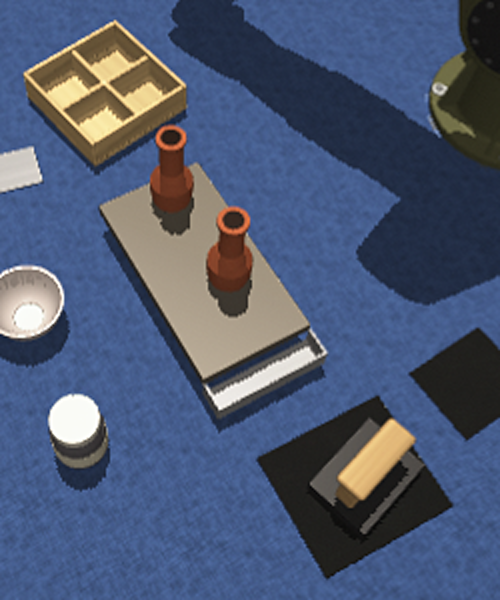

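Crops show the rims, crate rim corners, shelf corners and mat corners clearly; I'll triangulate these across the two views.

Run:
```python
from h import *
T=lambda x,y:np.array([110+(x+.5)/2.2-.5,180+(y+.5)/2.2-.5]);S=lambda x,y:np.array([200+(x+.5)/2-.5,85+(y+.5)/2-.5])
ims={n:cv2.imread(f"pics/{n}0.png")[:,:,::-1] for n in("scene","top")}
def hole(n,p,r=9):
    V=ims[n].max(2).astype(int);yy,xx=np.mgrid[:420,:560]
    m=(V<85)&(np.hypot(xx-p[0],yy-p[1])<r)
    if n=="scene": m&=(np.abs(yy-p[1])<6)
    b=max(blobs(m,5),key=lambda b:b[0][4]);print(n,b[0].tolist(),end=' ');return b[1]
for s,t in[((172,138),(470,108)),((233,219),(326,110))]:
    a,b=hole("scene",S(*s),7),hole("top",T(*t),7);print(a.round(1),b.round(1));print("vase",*tri(a,b), tri(S(*s),T(*t)))
G={"crate":[((115,22),(757,208)),((25,75),(731,58)),((94,143),(580,79)),((186,87),(607,231))],
"shelf":[((200,165),(490,177)),((100,208),(496,40)),((204,378),(237,27)),((310,328),(231,163))],
"mat":[((378,397),(146,191)),((258,460),(158,43)),((327,577),(34,36)),((452,505),(18,181))],
"float":[]}
for k,L in G.items():
    if not L: continue
    P=np.array([tri(S(*s),T(*t))[0] for s,t in L]);c=P.mean(0);print(k,P.round(4).tolist(),"c",c.round(4),"err",[round(tri(S(*s),T(*t))[1],4) for s,t in L])
    e=(P[2]+P[3]-P[0]-P[1])/2;f=(P[1]+P[2]-P[0]-P[3])/2
    print(" y-dir len,ang",np.linalg.norm(e).round(4),np.degrees(np.arctan2(-e[0],e[1])).round(2)," x-dir",np.linalg.norm(f).round(4),np.degrees(np.arctan2(f[1],f[0])).round(2))
print(bot.get_state()["time"])
```

```text
scene [281, 150, 9, 7, 55] top [320, 226, 8, 9, 57] [285.  153.2] [323.5 229.8]
vase [ 0.52723103 -0.08700688  0.17734228] 0.0008249059525220069 (array([ 0.52791762, -0.08568606,  0.17756577]), np.float64(0.0043006498355092114))
scene [312, 191, 10, 8, 66] top [253, 225, 10, 10, 76] [316.4 194.5] [257.9 229.6]
vase [0.52600186 0.04984428 0.17654313] 0.0008044149052978335 (array([0.52588056, 0.04960907, 0.1769534 ]), np.float64(0.00015889151138629066))
crate [[0.434, -0.4151, 0.0425], [0.5983, -0.3887, 0.0423], [0.5727, -0.2177, 0.0528], [0.4089, -0.2476, 0.0434]] c [ 0.5035 -0.3173  0.0453] err [np.float64(0.0014), np.float64(0.0027), np.float64(0.0), np.float64(0.0017)]
 y-dir len,ang 0.1713 8.53  x-dir 0.1665 9.73
shelf [[0.4648, -0.1201, 0.0417], [0.6144, -0.1269, 0.0419], [0.6245, 0.1541, 0.0551], [0.4771, 0.1589, 0.0411]] c [0.5452 0.0165 0.0449] err [np.float64(0.0044), np.float64(0.003), np.float64(0.0005), np.float64(0.0012)]
 y-dir len,ang 0.2803 -2.29  x-dir 0.1489 -2.26
mat [[0.4439, 0.2619, -0.0019], [0.6125, 0.2534, 0.0009], [0.6193, 0.3995, 0.0017], [0.4527, 0.409, 0.0033]] c [0.5321 0.331  0.001 ] err [np.float64(0.0033), np.float64(0.0031), np.float64(0.0023), np.float64(0.0007)]
 y-dir len,ang 0.1468 -3.05  x-dir 0.1678 -3.09
0.1
```

Call:
play_rows:
  increments:
    - [0,0,0,0,0,0.0366,1]
    - [0,0,0,0,0,0.0366,1]
    - [0,0,0,0,0,0.0366,1]
    - [0.081,-0.119,0,0,0,0,1]
    - [0.081,-0.119,0,0,0,0,1]
    - [0.081,-0.119,0,0,0,0,1]
    - [0.081,-0.119,0,0,0,0,1]
    - [0.081,-0.119,0,0,0,0,1]
    - [0.081,-0.119,0,0,0,0,1]
    - [0.081,-0.119,0,0,0,0,1]

```text
time: 0.93
ee_pos: [0.345, -0.3547, 0.2153]
orientation: [-3.141, 0.0, -0.0]
force: [0.3, 0.1, -0.4]
opening: 0.0851
grip_force: 0.0
```

Call:
play_rows:
  increments:
    - [0.081,-0.119,0,0,0,0,1]
    - [0.081,-0.119,0,0,0,0,1]
    - [0.081,-0.119,0,0,0,0,1]
    - [0.081,-0.119,0,0,0,0,1]
    - [0.081,-0.119,0,0,0,0,1]
    - [0.081,-0.119,0,0,0,0,1]
    - [0.081,-0.119,0,0,0,0,1]
    - [0,0,0,0,0,0,1]
    - [0,0,0,0,0,0,1]
    - [0,0,0,0,0,0,1]

```text
time: 1.77
ee_pos: [0.4859, -0.1482, 0.2152]
orientation: [3.141, 0.001, 0.001]
force: [0.1, -0.4, -0.1]
opening: 0.0852
grip_force: 0.0
```

Call:
play_rows:
  increments:
    - [0.082,-0.122,0,0,0,0,1]
    - [0.082,-0.122,0,0,0,0,1]
    - [0,0,0.06,0,0,0,1]
    - [0,0,0.07,0,0,0,1]
    - [0,0,0.07,0,0,0,1]
    - [0,0,0.07,0,0,0,1]
    - [0,0,0.07,0,0,0,1]
    - [0,0,0,0,0,0,1]
    - [0,0,0,0,0,0,-1]
    - [0,0,0,0,0,0,-1]

```text
time: 2.6
ee_pos: [0.5275, -0.0883, 0.1315]
orientation: [3.141, -0.001, -0.002]
force: [0.7, 1.1, 0.4]
opening: 0.0637
grip_force: 0.0
```

Call:
play_rows:
  increments:
    - [0,0,0,0,0,0,-1]
    - [0,0,0,0,0,0,-1]
    - [0,0,0,0,0,0,-1]
    - [0,0,0,0,0,0,-1]
    - [0,0,0,0,0,0,-1]
    - [0,0,0,0,0,0,-1]

```text
time: 3.1
ee_pos: [0.5286, -0.0877, 0.1321]
orientation: [3.141, -0.003, -0.0]
force: [0.8, -1.4, 5.2]
opening: 0.0349
grip_force: 59.0
```

Call:
play_rows:
  increments:
    - [0,0,0,0,0,0,-1]
    - [0,0,0,0,0,0,-1]
    - [0,0,-0.02,0,0,0,-1]
    - [0,0,-0.04,0,0,0,-1]
    - [0,0,-0.04,0,0,0,-1]
    - [0,0,0,0,0,0,-1]

```text
time: 3.6
ee_pos: [0.5288, -0.0874, 0.1582]
orientation: [3.141, -0.003, -0.0]
force: [0.2, 0.8, -0.5]
opening: 0.0352
grip_force: 59.9
```

Run:
```python
from h import *
a=bot.camera("scene")[85:275,200:420,::-1];b=bot.camera("top")[180:300,180:400,::-1]
cv2.imwrite("pics/z3.png",np.hstack([cv2.resize(a,(400,345),interpolation=2),cv2.resize(b,(400,345))]));s=bot.get_state();print(s["force"],s["opening"],s["ee_pos"])
```

```text
[-0.20838646  0.81870973 -2.15160866] 0.0350435576915912 [ 0.52800487 -0.08727349  0.15640683]
```

View pics/z3.png

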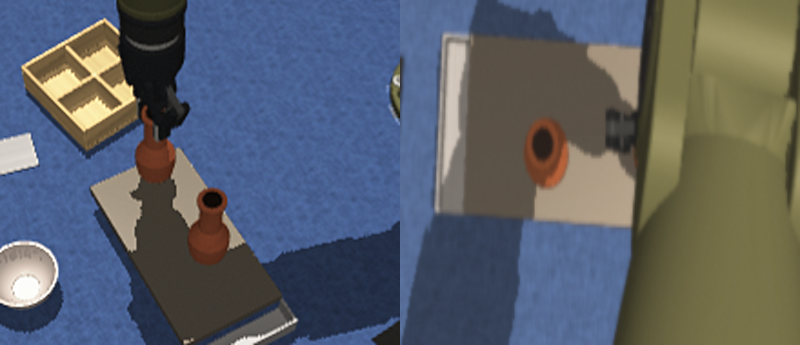

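The vase hangs upright in the jaws at scene (285,165), clear of the shelf; carrying on to the crate.

Call:
play_rows:
  increments:
    - [0,0,-0.04,0,0,0,-1]
    - [0,0,-0.08,0,0,0,-1]
    - [0,0,-0.08,0,0,0,-1]
    - [0,0.03,-0.04,0,0,0,-1]
    - [-0.026,0.08,0,0,0,0,-1]
    - [-0.026,0.11,0,0,0,0,-1]
    - [-0.026,0.11,0,0,0,0,-1]
    - [-0.026,0.11,0,0,0,0,-1]
    - [-0.026,0.11,0,0,0,0,-1]
    - [-0.026,0.11,0,0,0,0,-1]

```text
time: 4.53
ee_pos: [0.4875, -0.2539, 0.2155]
orientation: [3.142, 0.0, -0.0]
force: [0.2, 0.9, -1.0]
opening: 0.0348
grip_force: 60.1
```

Call:
play_rows:
  increments:
    - [-0.026,0.11,0,0,0,0,-1]
    - [-0.026,0.11,0,0,0,0,-1]
    - [-0.026,0.11,0,0,0,0,-1]
    - [0,0.11,0,0,0,0,-1]
    - [0,0,0,0,0,0,-1]
    - [0,0,0,0,0,0,-1]
    - [0,0,0,0,0,0,-1]

```text
time: 5.12
ee_pos: [0.4684, -0.362, 0.2152]
orientation: [-3.141, 0.001, -0.001]
force: [0.4, 1.1, -1.7]
opening: 0.0353
grip_force: 60.4
```

Run:
```python
from h import *
a=bot.camera("scene")[85:275,200:420,::-1];b=bot.camera("top")[180:300,300:500,::-1]
cv2.imwrite("pics/z4.png",np.hstack([cv2.resize(a,(400,345),interpolation=2),cv2.resize(b,(400,240))[[*range(240)]+[239]*105]]));s=bot.get_state();print(s["force"],s["opening"],s["ee_pos"])
```

```text
[ 0.79428044  0.0033186  -2.16905938] 0.03505744349606306 [ 0.4687411  -0.3612921   0.21545153]
```

View pics/z4.png

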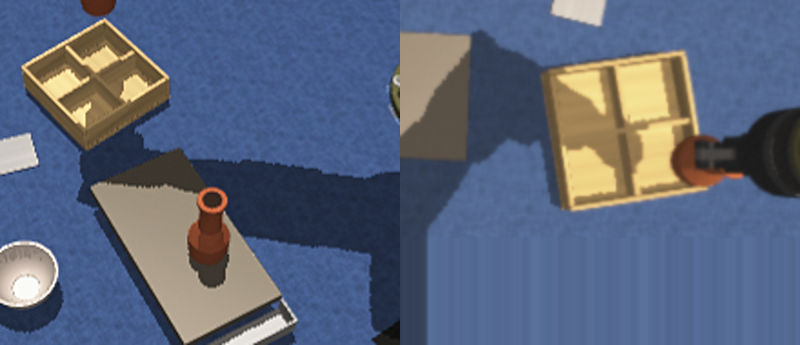

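Vase hangs over the near-right cell (top (451,260), parallax as expected). Lowering.

Call:
play_rows:
  increments:
    - [0,0.006,0.08,0,0,0,-1]
    - [0,0,0.08,0,0,0,-1]
    - [0,0,0.08,0,0,0,-1]
    - [0,0,0.08,0,0,0,-1]
    - [0,0,0.08,0,0,0,-1]
    - [0,0,0.05,0,0,0,-1]
    - [0,0,0.02,0,0,0,-1]
    - [0,0,0.01,0,0,0,-1]
    - [0,0,0,0,0,0,-1]

```text
time: 5.97
ee_pos: [0.4691, -0.3632, 0.0957]
orientation: [-3.142, 0.0, 0.001]
force: [-0.2, -0.7, -2.2]
opening: 0.0352
grip_force: 60.4
```

Call:
play_rows:
  increments:
    - [0,0,0.008,0,0,0,-1]
    - [0,0,0.006,0,0,0,-1]
    - [0,0,0,0,0,0,-1]
    - [0,0,0,0,0,0,-1]

```text
time: 6.3
ee_pos: [0.4691, -0.3639, 0.0926]
orientation: [3.141, -0.001, -0.0]
force: [0.3, -0.5, -2.0]
opening: 0.0354
grip_force: 60.4
```

Call:
play_rows:
  increments:
    - [0,0,0.008,0,0,0,-1]
    - [0,0,0.004,0,0,0,-1]
    - [0,0,0,0,0,0,-1]
    - [0,0,0,0,0,0,-1]

```text
time: 6.63
ee_pos: [0.4687, -0.3637, 0.089]
orientation: [-3.141, 0.0, -0.0]
force: [0.1, 0.3, -2.0]
opening: 0.0348
grip_force: 60.4
```

Call:
play_rows:
  increments:
    - [0,0,0.004,0,0,0,-1]
    - [0,0,0.002,0,0,0,-1]
    - [0,0,0,0,0,0,-1]

```text
time: 6.88
ee_pos: [0.4693, -0.364, 0.0882]
orientation: [3.141, -0.001, -0.0]
force: [-0.6, -0.4, 3.1]
opening: 0.0348
grip_force: 60.7
```

Call:
play_rows:
  increments:
    - [0,0,0,0,0,0,1]
    - [0,0,0,0,0,0,1]
    - [0,0,0,0,0,0,1]
    - [0,0,0,0,0,0,1]
    - [0,0,-0.06,0,0,0,1]
    - [0,0,-0.09,0,0,0,1]
    - [0,0,-0.09,0,0,0,1]
    - [0,0,-0.09,0,0,0,1]
    - [0,0,-0.09,0,0,0,1]
    - [0,0,-0.09,0,0,0,1]

```text
time: 7.72
ee_pos: [0.4687, -0.3636, 0.2161]
orientation: [-3.141, 0.0, -0.0]
force: [0.4, 0.2, 0.4]
opening: 0.0855
grip_force: 0.0
```

Call:
play_rows:
  increments:
    - [0,-0.08,0,0,0,0,1]
    - [0.025,-0.12,0,0,0,0,1]
    - [0.025,-0.12,0,0,0,0,1]
    - [0.025,-0.12,0,0,0,0,1]
    - [0.025,-0.12,0,0,0,0,1]
    - [0.025,-0.12,0,0,0,0,1]
    - [0.025,-0.12,0,0,0,0,1]
    - [0.025,-0.12,0,0,0,0,1]
    - [0.025,-0.12,0,0,0,0,1]
    - [0.025,-0.12,0,0,0,0,1]

```text
time: 8.55
ee_pos: [0.5252, -0.0722, 0.2151]
orientation: [3.142, -0.0, -0.0]
force: [1.3, -0.5, 0.1]
opening: 0.0855
grip_force: 0.0
```

Call:
play_rows:
  increments:
    - [0,-0.12,0,0,0,0,1]
    - [0,-0.12,0,0,0,0,1]
    - [0,-0.12,0,0,0,0,1]
    - [0,-0.09,0,0,0,0,1]
    - [0,-0.04,0,0,0,0,1]
    - [0,0,0,0,0,0,1]
    - [0,0,0,0,0,0,1]

```text
time: 9.13
ee_pos: [0.5252, 0.0244, 0.2154]
orientation: [-3.121, 0.0, 0.034]
force: [0.2, 0.0, 0.5]
opening: 0.0854
grip_force: 0.0
```

Run:
```python
from h import *
a=bot.camera("scene")[85:385,200:450,::-1];b=bot.camera("top")[170:300,110:470,::-1]
b=cv2.resize(b,(400,144));c=np.zeros((480,800,3),np.uint8);c[:,:400]=cv2.resize(a,(400,480));c[:144,400:]=b;cv2.imwrite("pics/z5.png",c);print(bot.get_state()["ee_pos"])
```

```text
[0.5251917  0.0240475  0.21540038]
```

View pics/z5.png

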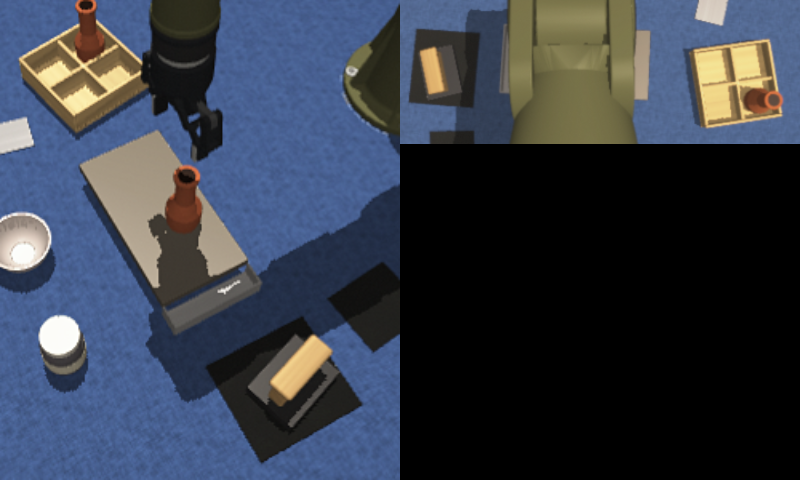

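Vase 1 stands upright in its cell (top pic, (765,100)). The arm stopped short near y=0.024 with a small tilt; checking joints.

Run:
```python
from cell import bot
s=bot.get_state();print({k:s[k].round(3) for k in("q","qvel","ee_pos","orientation","force")})
```

```text
{'q': array([ 0.032,  0.174, -0.227,  1.17 ,  0.021,  3.141]), 'qvel': array([-0.003, -0.001,  0.   , -0.001,  0.002, -0.   ]), 'ee_pos': array([0.525, 0.024, 0.215]), 'orientation': array([-3.121,  0.   ,  0.033]), 'force': array([-0.137,  0.29 ,  0.227])}
```

Call:
play_rows:
  increments:
    - [0,-0.03,0,0,0,0,1]
    - [0,0,0,0,0,0,1]

```text
time: 9.4
ee_pos: [0.525, 0.0288, 0.2156]
orientation: [-3.117, 0.0, 0.04]
force: [0.1, 0.3, -0.0]
opening: 0.0851
grip_force: 0.0
```

Run:
```python
from cell import bot
s=bot.get_state();print({k:s[k].round(3) for k in("q","qvel","ee_pos","orientation","force")})
```

```text
{'q': array([ 0.039,  0.174, -0.227,  1.17 ,  0.025,  3.141]), 'qvel': array([ 0.003, -0.001,  0.   , -0.   , -0.009,  0.001]), 'ee_pos': array([0.525, 0.029, 0.216]), 'orientation': array([-3.117,  0.   ,  0.04 ]), 'force': array([ 0.059,  0.299, -0.008])}
```

q6 hit its limit; turn the tool half round (yaw→π) which keeps q6≈q1 and also serves for the float.

Call:
play_rows:
  increments:
    - [0,0,0,-0.0078,0,-0.03,1]
    - [0,0,0,0,0,-0.038,1]
    - [0,0,0,0,0,-0.038,1]
    - [0,0,0,0,0,-0.038,1]
    - [0,0,0,0,0,-0.038,1]
    - [0,0,0,0,0,-0.038,1]
    - [0,0,0,0,0,-0.038,1]
    - [0,0,0,0,0,-0.038,1]
    - [0,0,0,0,0,-0.038,1]
    - [0,0,0,0,0,-0.038,1]

```text
time: 10.23
ee_pos: [0.525, 0.0288, 0.2156]
orientation: [3.141, -0.0, 1.214]
force: [-0.8, 1.0, 0.1]
opening: 0.0856
grip_force: 0.0
```

Call:
play_rows:
  increments:
    - [0,0,0,0,0,-0.038,1]
    - [0,0,0,0,0,-0.038,1]
    - [0,0,0,0,0,-0.038,1]
    - [0,0,0,0,0,-0.038,1]
    - [0,0,0,0,0,-0.038,1]
    - [0,0,0,0,0,-0.038,1]
    - [0,0,0,0,0,-0.038,1]
    - [0,0,0,0,0,-0.038,1]
    - [0,0,0,0,0,-0.038,1]
    - [0,0,0,0,0,-0.038,1]

```text
time: 11.07
ee_pos: [0.525, 0.0288, 0.2156]
orientation: [3.141, 0.001, 2.408]
force: [-0.5, -0.0, 0.5]
opening: 0.0854
grip_force: 0.0
```

Call:
play_rows:
  increments:
    - [0,0,0,0,0,-0.038,1]
    - [0,0,0,0,0,-0.038,1]
    - [0,0,0,0,0,-0.038,1]
    - [0,0,0,0,0,-0.038,1]
    - [0,0,0,0,0,-0.038,1]
    - [0,0,0,0,0,-0.038,1]
    - [0,0,0,0,0,0,1]
    - [0,0,0,0,0,0,1]

```text
time: 11.73
ee_pos: [0.525, 0.0289, 0.2156]
orientation: [-3.141, 0.001, 3.116]
force: [-0.6, 0.5, -0.1]
opening: 0.0854
grip_force: 0.0
```

Call:
play_rows:
  increments:
    - [-0.004,0.084,0,0,0,0,1]
    - [0,0,0.06,0,0,0,1]
    - [0,0,0.07,0,0,0,1]
    - [0,0,0.07,0,0,0,1]
    - [0,0,0.07,0,0,0,1]
    - [0,0,0.066,0,0,0,1]
    - [0,0,0,0,0,0,1]
    - [0,0,0,0,0,0,-1]
    - [0,0,0,0,0,0,-1]
    - [0,0,0,0,0,0,-1]

```text
time: 12.57
ee_pos: [0.5275, 0.0502, 0.1329]
orientation: [3.142, 0.003, 3.118]
force: [-0.5, 0.0, 0.0]
opening: 0.0519
grip_force: 0.0
```

Call:
play_rows:
  increments:
    - [0,0,0,0,0,0,-1]
    - [0,0,0,0,0,0,-1]
    - [0,0,0,0,0,0,-1]
    - [0,0,0,0,0,0,-1]
    - [0,0,0,0,0,0,-1]
    - [0,0,0,0,0,0,-1]
    - [0,0,0,0,0,0,-1]

```text
time: 13.15
ee_pos: [0.5277, 0.0501, 0.1331]
orientation: [-3.141, 0.004, 3.119]
force: [-0.4, -0.2, 6.0]
opening: 0.0349
grip_force: 59.1
```

Call:
play_rows:
  increments:
    - [0,0,-0.02,0,0,0,-1]
    - [0,0,-0.05,0,0,0,-1]
    - [0,0,-0.07,0,0,0,-1]
    - [0,0,-0.07,0,0,0,-1]
    - [0,0,-0.07,0,0,0,-1]
    - [0,0,-0.06,0,0,0,-1]
    - [0,0,0,0,0,0,-1]
    - [0,0,0,0,0,0,-1]

```text
time: 13.82
ee_pos: [0.5269, 0.0502, 0.217]
orientation: [3.142, 0.002, 3.119]
force: [0.4, 0.3, -1.9]
opening: 0.0349
grip_force: 60.0
```

Call:
play_rows:
  increments:
    - [0,-0.06,0,0,0,0,-1]
    - [-0.006,-0.11,0,0,0,0,-1]
    - [-0.006,-0.11,0,0,0,0,-1]
    - [-0.006,-0.11,0,0,0,0,-1]
    - [-0.006,-0.11,0,0,0,0,-1]
    - [-0.006,-0.11,0,0,0,0,-1]
    - [-0.006,-0.11,0,0,0,0,-1]
    - [-0.006,-0.11,0,0,0,0,-1]
    - [-0.006,-0.11,0,0,0,0,-1]
    - [-0.006,-0.11,0,0,0,0,-1]

```text
time: 14.65
ee_pos: [0.533, -0.2135, 0.2148]
orientation: [3.141, -0.002, 3.119]
force: [0.6, -0.2, -2.6]
opening: 0.035
grip_force: 60.3
```

Call:
play_rows:
  increments:
    - [-0.009,-0.11,0,0,0,0,-1]
    - [-0.006,-0.08,0,0,0,0,-1]
    - [0,-0.04,0,0,0,0,-1]
    - [0,0,0,0,0,0,-1]
    - [0,0,0,0,0,0,-1]
    - [0,0,0.07,0,0,0,-1]
    - [0,0,0.07,0,0,0,-1]
    - [0,0,0,0,0,0,-1]
    - [0,0,0,0,0,0,-1]

```text
time: 15.4
ee_pos: [0.5357, -0.2682, 0.1808]
orientation: [3.14, -0.002, 3.121]
force: [0.3, 0.2, -2.0]
opening: 0.0349
grip_force: 60.4
```

Run:
```python
from h import *
a=bot.camera("scene")[65:215,200:350,::-1];b=bot.camera("top")[170:320,350:500,::-1]
cv2.imwrite("pics/z6.png",np.hstack([cv2.resize(a,(400,400)),cv2.resize(b,(400,400))]));print(bot.get_state()["ee_pos"])
```

```text
[ 0.53706519 -0.26933087  0.18257714]
```

View pics/z6.png

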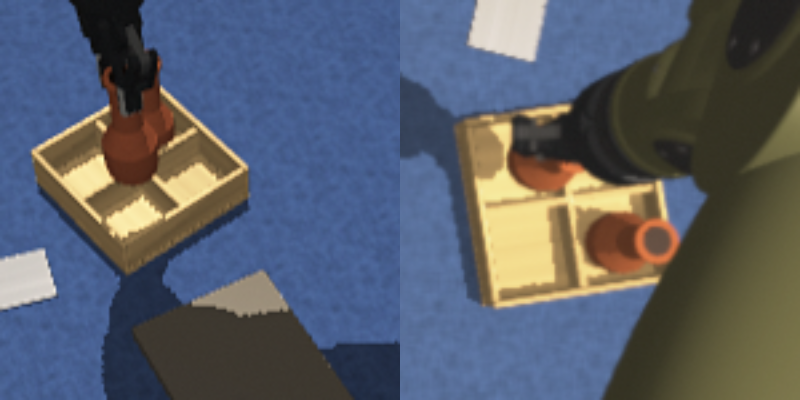

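Vase 2 hangs over the top-left cell (top ≈(404,231), matching y≈-0.269). Lowering.

Call:
play_rows:
  increments:
    - [0,0,0.07,0,0,0,-1]
    - [0,0,0.08,0,0,0,-1]
    - [0,0,0.08,0,0,0,-1]
    - [0,0,0.07,0,0,0,-1]
    - [0,0,0.03,0,0,0,-1]
    - [0,0,0.014,0,0,0,-1]
    - [0,0,0,0,0,0,-1]
    - [0,0,0,0,0,0,-1]

```text
time: 16.17
ee_pos: [0.5376, -0.2705, 0.097]
orientation: [-3.141, 0.003, 3.119]
force: [-0.3, 0.7, -1.9]
opening: 0.0349
grip_force: 60.4
```

Call:
play_rows:
  increments:
    - [0,0,0.006,0,0,0,-1]
    - [0,0,0.006,0,0,0,-1]
    - [0,0,0,0,0,0,-1]
    - [0,0,0,0,0,0,-1]

```text
time: 16.5
ee_pos: [0.5368, -0.2703, 0.093]
orientation: [-3.141, 0.001, 3.119]
force: [1.0, 0.2, -2.7]
opening: 0.0348
grip_force: 60.4
```

Call:
play_rows:
  increments:
    - [0,0,0.006,0,0,0,-1]
    - [0,0,0.005,0,0,0,-1]
    - [0,0,0,0,0,0,-1]
    - [0,0,0,0,0,0,-1]

```text
time: 16.83
ee_pos: [0.5366, -0.2701, 0.0897]
orientation: [3.142, 0.001, 3.119]
force: [0.0, -0.4, -2.5]
opening: 0.0347
grip_force: 60.4
```

Call:
play_rows:
  increments:
    - [0,0,0.004,0,0,0,-1]
    - [0,0,0.002,0,0,0,-1]
    - [0,0,0,0,0,0,-1]

```text
time: 17.08
ee_pos: [0.5373, -0.2705, 0.0891]
orientation: [-3.141, 0.002, 3.119]
force: [-1.2, -0.0, 3.2]
opening: 0.035
grip_force: 60.8
```

Call:
play_rows:
  increments:
    - [0,0,0,0,0,0,1]
    - [0,0,0,0,0,0,1]
    - [0,0,0,0,0,0,1]
    - [0,0,0,0,0,0,1]
    - [0,0,-0.06,0,0,0,1]
    - [0,0,-0.09,0,0,0,1]
    - [0,0,-0.09,0,0,0,1]
    - [0,0,-0.09,0,0,0,1]
    - [0,0,-0.09,0,0,0,1]
    - [0,0,-0.09,0,0,0,1]

```text
time: 17.92
ee_pos: [0.5364, -0.27, 0.2169]
orientation: [-3.142, 0.001, 3.119]
force: [0.6, -0.1, -0.5]
opening: 0.0856
grip_force: 0.0
```

Call:
play_rows:
  increments:
    - [0,0.06,0,0,0,0,1]
    - [0,0.12,0,0,0,0,1]
    - [0,0.12,0,0,0,0,1]
    - [0,0.12,0,0,0,0,1]
    - [0,0.12,0,0,0,0,1]
    - [0,0.06,0,0,0,0,1]
    - [0,0,0,0,0,0,1]

```text
time: 18.5
ee_pos: [0.5395, -0.1168, 0.2155]
orientation: [3.14, 0.0, 3.123]
force: [0.2, 0.4, -0.3]
opening: 0.0849
grip_force: 0.0
```

Run:
```python
from h import *
A=bot.camera("scene");B=bot.camera("top")
cv2.imwrite("pics/s7.png",A[:,:,::-1]);cv2.imwrite("pics/t7.png",B[:,:,::-1])
a=cv2.resize(A[275:385,320:440,::-1],(480,440),interpolation=2);b=cv2.resize(B[185:285,110:190,::-1],(320,400),interpolation=2)
c=np.zeros((600,800,3),np.uint8);c[:440,:480]=a;c[:400,480:]=b;
c[440:,:220]=cv2.resize(A[80:180,200:340,::-1],(220,160));c[440:,240:460]=cv2.resize(B[190:300,360:510,::-1],(220,160));cv2.imwrite("pics/z7.png",c)
def capm(im):
    h=hsv(im).astype(int);return (h[...,0]>=9)&(h[...,0]<30)&(h[...,1]>85)&(h[...,2]>110)
for n,im,x in(("scene",A,(320,275,440,385)),("top",B,(110,185,190,285))):
    m=capm(im);k=np.zeros_like(m);k[x[1]:x[3],x[0]:x[2]]=1
    b=max(blobs(m&k),key=lambda b:b[0][4]);print(n,b[0].tolist(),b[1],rect(b[2]))
    q=cv2.boxPoints(rect(b[2]));P=plane(n,q,.082);print(P[:,:2].round(4).tolist(),P.mean(0).round(4))
```

```text
scene [369, 294, 38, 41, 729] [387.47599451 314.15226337] ((387.5000305175781, 314.0000305175781), (17.768123626708984, 41.53740310668945), 41.82017135620117)
[[0.5718, 0.3295], [0.4792, 0.305], [0.4712, 0.3408], [0.5628, 0.3637]] [0.5213 0.3347 0.082 ]
top [128, 212, 25, 43, 735] [139.66122449 233.56598639] ((139.67674255371094, 233.1875762939453), (41.7705192565918, 18.133201599121094), 78.31063079833984)
[[0.5643, 0.3645], [0.5735, 0.322], [0.4784, 0.2976], [0.4689, 0.3396]] [0.5213 0.3309 0.082 ]
```

View pics/z7.png

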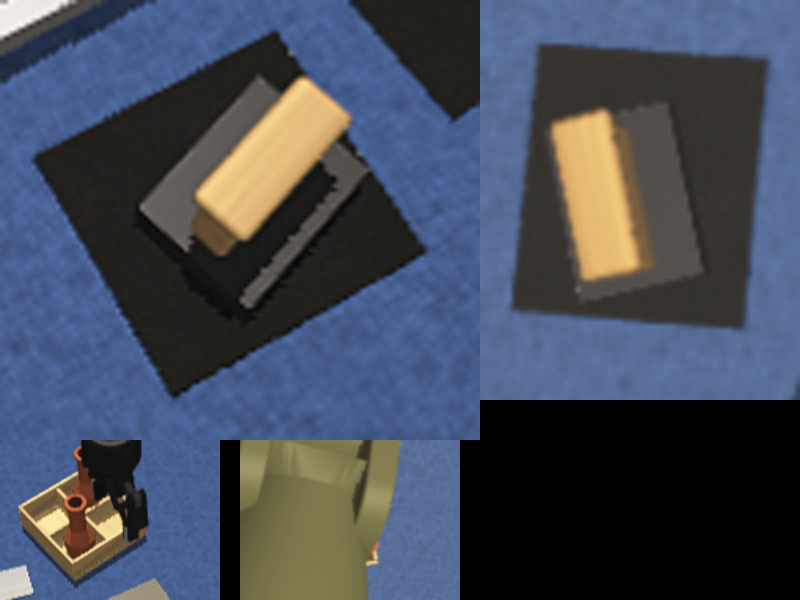

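Both vases stand upright in their cells (bottom-left crop). Float cap corners in the zooms are clear; triangulating.

```bash
cat > fl.py <<'E'
from h import *
def run(sc,tp,s_off,t_off,k):
    S=lambda p:np.array(s_off)+(np.array(p)+.5)/k-.5;T=lambda p:np.array(t_off)+(np.array(p)+.5)/k-.5
    R=[tri(S(a),T(b)) for a,b in zip(sc,tp)];P=np.array([r[0] for r in R]);print(P.round(4).tolist(),[round(r[1],4) for r in R]);c=P.mean(0)
    f=(P[0]+P[1]-P[2]-P[3])/2;e=(P[0]+P[3]-P[1]-P[2])/2
    print("c",c.round(4),"len",np.linalg.norm(f).round(4),"wid",np.linalg.norm(e).round(4),"yaw",np.arctan2(f[1],f[0]).round(4))
E
python3 - <<'E'
from fl import *
run([(243,241),(197,197),(300,78),(351,121)],[(71,125),(126,109),(160,268),(102,281)],(320,275),(110,185),4)
E
```

```text
[[0.5615, 0.3628, 0.0806], [0.57, 0.3309, 0.0814], [0.4789, 0.3067, 0.076], [0.4708, 0.3405, 0.0776]] [np.float64(0.0002), np.float64(0.0033), np.float64(0.0004), np.float64(0.0009)]
c [0.5203 0.3352 0.0789] len 0.0939 wid 0.0339 yaw 0.2506
```

Call:
play_rows:
  increments:
    - [0,0.06,0,0,0,0,1]
    - [0.007,0.12,0,0,0,0,1]
    - [0.007,0.12,0,0,0,0,1]
    - [0.007,0.12,0,0,0,0,1]
    - [0.007,0.12,0,0,0,0,1]
    - [0.007,0.12,0,0,0,0,1]
    - [0.007,0.12,0,0,0,0,1]
    - [0.007,0.12,0,0,0,0,1]
    - [0.007,0.12,0,0,0,0,1]
    - [0.007,0.12,0,0,0,0,1]

```text
time: 19.43
ee_pos: [0.5308, 0.1653, 0.2156]
orientation: [-3.141, 0.001, 3.118]
force: [1.1, -0.3, 0.2]
opening: 0.0853
grip_force: 0.0
```

Call:
play_rows:
  increments:
    - [0.007,0.12,0,0,0,0,1]
    - [0.007,0.12,0,0,0,0,1]
    - [0.007,0.12,0,0,0,0,1]
    - [0.007,0.12,0,0,0,0,1]
    - [0.007,0.12,0,0,0,0,1]
    - [0.012,0.066,0,0,0,0,1]
    - [0,0,0,0,0,-0.0286,1]
    - [0,0,0,0,0,-0.0286,1]
    - [0,0,0,0,0,-0.0286,1]
    - [0,0,0,0,0,0,1]

```text
time: 20.27
ee_pos: [0.5232, 0.331, 0.2153]
orientation: [-3.141, 0.001, -2.893]
force: [-0.0, 0.2, -0.4]
opening: 0.0855
grip_force: 0.0
```

Run:
```python
from h import *
A=bot.camera("scene");s=bot.get_state();print(s["ee_pos"],s["orientation"],s["q"].round(2))
h=hsv(A).astype(int);m=(h[...,0]>=9)&(h[...,0]<30)&(h[...,1]>85)&(h[...,2]>60);k=np.zeros_like(m);k[275:385,320:440]=1
b=max(blobs(m&k),key=lambda b:b[0][4]);print(b[0].tolist(),b[1],rect(b[2]))
cv2.imwrite("pics/z8.png",cv2.resize(A[235:385,290:450,::-1],(640,600),interpolation=2))
```

```text
[0.52313514 0.3309718  0.21532752] [-3.14069142e+00  6.08364446e-04 -2.89743579e+00] [ 0.56  0.35  0.    1.22 -0.    0.32]
[368, 294, 39, 45, 819] [386.35653236 315.79487179] ((385.6646423339844, 316.4631042480469), (18.160354614257812, 47.656227111816406), 41.82017135620117)
```

View pics/z8.png

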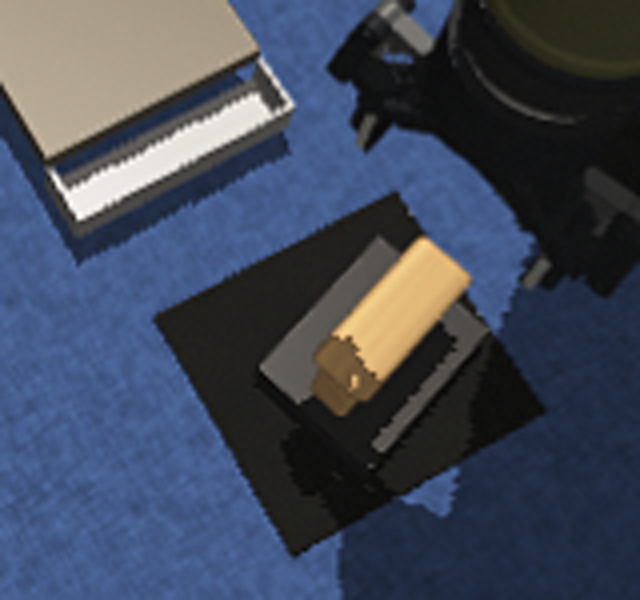

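Float not moved (cap at scene ≈(386,316)). Descending on the rib.

Call:
play_rows:
  increments:
    - [0.008,0.018,0,0,0,0,1]
    - [0,0,0.09,0,0,0,1]
    - [0,0,0.09,0,0,0,1]
    - [0,0,0.09,0,0,0,1]
    - [0,0,0.09,0,0,0,1]
    - [0,0,0.09,0,0,0,1]
    - [0,0,0.08,0,0,0,1]
    - [0,0,0.06,0,0,0,1]
    - [0,0,0,0,0,0,1]
    - [0,0,0,0,0,0,1]

```text
time: 21.15
ee_pos: [0.519, 0.3351, 0.0677]
orientation: [-3.141, -0.001, -2.896]
force: [0.1, -0.7, -0.1]
opening: 0.0857
grip_force: 0.0
```

Call:
play_rows:
  increments:
    - [0,0,0.04,0,0,0,1]
    - [0,0,0.04,0,0,0,1]
    - [0,0,0.03,0,0,0,1]
    - [0,0,0.02,0,0,0,1]
    - [0,0,0,0,0,0,1]
    - [0,0,0,0,0,0,1]

```text
time: 21.65
ee_pos: [0.5193, 0.3355, 0.0354]
orientation: [-3.141, 0.0, -2.894]
force: [-0.3, 0.2, -0.8]
opening: 0.0856
grip_force: 0.0
```

Call:
play_rows:
  increments:
    - [0,0,0,0,0,0,-1]
    - [0,0,0,0,0,0,-1]
    - [0,0,0,0,0,0,-1]
    - [0,0,0,0,0,0,-1]
    - [0,0,0,0,0,0,-1]
    - [0,0,0,0,0,0,-1]
    - [0,0,0,0,0,0,-1]
    - [0,0,0,0,0,0,-1]
    - [0,0,0,0,0,0,-1]
    - [0,0,0,0,0,0,-1]

```text
time: 22.48
ee_pos: [0.5199, 0.3356, 0.0363]
orientation: [-3.141, 0.002, -2.894]
force: [-0.7, -2.2, 5.2]
opening: 0.0354
grip_force: 59.7
```

Call:
play_rows:
  increments:
    - [0,0,-0.02,0,0,0,-1]
    - [0,0,-0.04,0,0,0,-1]
    - [0,0,-0.06,0,0,0,-1]
    - [0,0,-0.08,0,0,0,-1]
    - [0,0,-0.08,0,0,0,-1]
    - [0,0,-0.08,0,0,0,-1]
    - [0,0,-0.06,0,0,0,-1]
    - [0,0,0,0,0,0,-1]
    - [0,0,0,0,0,0,-1]

```text
time: 23.23
ee_pos: [0.52, 0.3362, 0.1416]
orientation: [3.141, 0.003, -2.894]
force: [0.3, -0.5, -2.1]
opening: 0.0351
grip_force: 60.0
```

Run:
```python
from h import *
A=bot.camera("scene");B=bot.camera("top");s=bot.get_state();print(s["ee_pos"],s["orientation"],s["force"],s["moment"],s["opening"])
c=np.zeros((600,800,3),np.uint8);c[:450,:480]=cv2.resize(A[235:385,290:450,::-1],(480,450),interpolation=2);c[:400,480:]=cv2.resize(B[185:285,110:190,::-1],(320,400),interpolation=2)
cv2.imwrite("pics/z9.png",c)
```

```text
[0.51875002 0.33526957 0.13959032] [-3.14060020e+00 -7.73906687e-04 -2.89419370e+00] [-0.14557486  0.08944952 -2.66846085] [-0.00623132  0.02281439  0.01734684] 0.034798751679580416
```

View pics/z9.png

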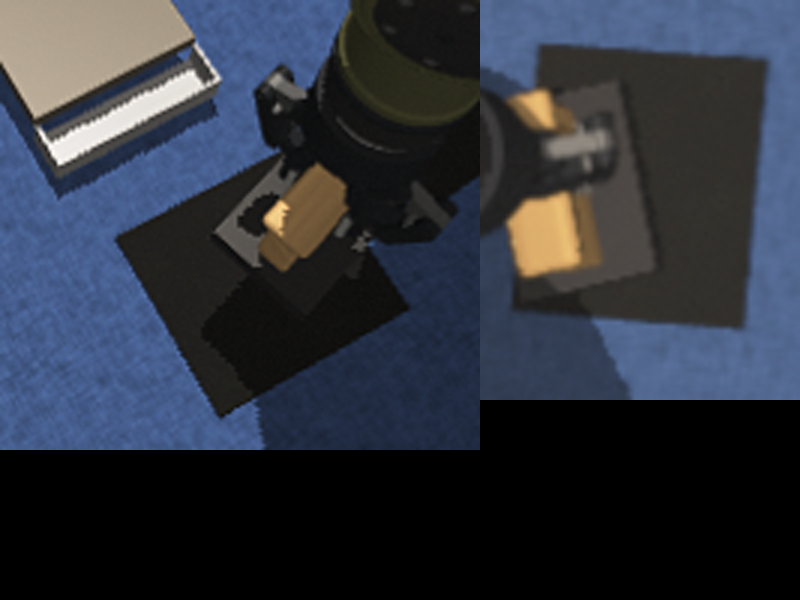

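Run:
```python
from h import *
T=lambda x,y:[110+(x+.5)/2.2-.5,180+(y+.5)/2.2-.5];S=lambda x,y:[200+(x+.5)/2-.5,85+(y+.5)/2-.5]
G={"shelf":([(200,165),(100,208),(204,378),(310,328)],[(490,177),(496,40),(237,27),(231,163)],.05),
"mat":([(378,397),(258,460),(327,577),(452,505)],[(146,191),(158,43),(34,36),(18,181)],.004)}
for k,(s,t,z) in G.items():
    for n,p in(("scene",[S(*q) for q in s]),("top",[T(*q) for q in t])):
        P=plane(n,p,z);e=(P[2]+P[3]-P[0]-P[1])/2;print(k,n,P[:,:2].round(4).tolist(),P.mean(0).round(4),"yaw",np.arctan2(-e[0],e[1]).round(4),np.linalg.norm(e).round(4))
```

```text
shelf scene [[0.4665, -0.1133], [0.6153, -0.1206], [0.6235, 0.1521], [0.4801, 0.1623]] [0.5464 0.0201 0.05  ] yaw -0.0396 0.2744
shelf top [[0.4663, -0.1206], [0.6144, -0.1269], [0.6252, 0.1549], [0.4773, 0.1572]] [0.5458 0.0162 0.05  ] yaw -0.0388 0.28
mat scene [[0.445, 0.2642], [0.612, 0.2551], [0.619, 0.4004], [0.4527, 0.4093]] [0.5322 0.3323 0.004 ] yaw -0.0503 0.1454
mat top [[0.4452, 0.2594], [0.6132, 0.2517], [0.6198, 0.3979], [0.4529, 0.4085]] [0.5328 0.3294 0.004 ] yaw -0.0487 0.1478
```

Call:
play_rows:
  increments:
    - [0,0,0,0,0,0.0305,-1]
    - [0,0,0,0,0,0.0305,-1]
    - [0,0,0,0,0,0.0305,-1]
    - [-0.01,-0.06,0,0,0,0,-1]
    - [-0.01,-0.11,0,0,0,0,-1]
    - [-0.01,-0.11,0,0,0,0,-1]
    - [-0.01,-0.11,0,0,0,0,-1]
    - [-0.01,-0.11,0,0,0,0,-1]
    - [-0.01,-0.11,0,0,0,0,-1]
    - [-0.01,-0.11,0,0,0,0,-1]

```text
time: 24.17
ee_pos: [0.5286, 0.1529, 0.1395]
orientation: [-3.14, -0.001, 3.103]
force: [0.8, -0.3, -2.3]
opening: 0.0351
grip_force: 60.4
```

Call:
play_rows:
  increments:
    - [-0.01,-0.11,0,0,0,0,-1]
    - [-0.01,-0.11,0,0,0,0,-1]
    - [-0.01,-0.11,0,0,0,0,-1]
    - [-0.01,-0.11,0,0,0,0,-1]
    - [-0.01,-0.11,0,0,0,0,-1]
    - [-0.01,-0.11,0,0,0,0,-1]
    - [-0.01,-0.11,0,0,0,0,-1]
    - [-0.01,-0.11,0,0,0,0,-1]
    - [-0.01,-0.06,0,0,0,0,-1]
    - [0,0,0,0,0,0,-1]

```text
time: 25.0
ee_pos: [0.5418, -0.0841, 0.1397]
orientation: [-3.14, -0.001, 3.099]
force: [-0.6, 0.8, -2.9]
opening: 0.0353
grip_force: 60.6
```

Call:
play_rows:
  increments:
    - [0,0,0,0,0,0,-1]
    - [0,0,0,0,0,0,-1]
    - [0,0,0,0,0,0,-1]

```text
time: 25.25
ee_pos: [0.5422, -0.0798, 0.1404]
orientation: [3.141, -0.0, 3.103]
force: [0.7, 0.5, -2.4]
opening: 0.035
grip_force: 60.6
```

Call:
play_rows:
  increments:
    - [0,0,0.04,0,0,0,-1]
    - [0,0,0.06,0,0,0,-1]
    - [0,0,0.06,0,0,0,-1]
    - [0,0,0.03,0,0,0,-1]
    - [0,0,0.012,0,0,0,-1]
    - [0,0,0.006,0,0,0,-1]
    - [0,0,0,0,0,0,-1]
    - [0,0,0,0,0,0,-1]

```text
time: 25.92
ee_pos: [0.5434, -0.0805, 0.0895]
orientation: [-3.141, 0.002, 3.102]
force: [0.2, -0.3, -2.2]
opening: 0.0352
grip_force: 60.5
```

Call:
play_rows:
  increments:
    - [0,0,0.004,0,0,0,-1]
    - [0,0,0,0,0,0,-1]
    - [0,0,0,0,0,0,-1]

```text
time: 26.17
ee_pos: [0.5431, -0.0807, 0.0883]
orientation: [-3.141, 0.002, 3.101]
force: [-0.6, -0.2, -2.6]
opening: 0.0352
grip_force: 60.5
```

Call:
play_rows:
  increments:
    - [0,0,0.004,0,0,0,-1]
    - [0,0,0,0,0,0,-1]
    - [0,0,0,0,0,0,-1]

```text
time: 26.42
ee_pos: [0.5428, -0.0806, 0.0869]
orientation: [-3.141, 0.001, 3.101]
force: [-0.9, 0.3, -2.1]
opening: 0.0349
grip_force: 60.5
```

Call:
play_rows:
  increments:
    - [0,0,0.004,0,0,0,-1]
    - [0,0,0.004,0,0,0,-1]
    - [0,0,0,0,0,0,-1]
    - [0,0,0,0,0,0,-1]

```text
time: 26.75
ee_pos: [0.5428, -0.0806, 0.0847]
orientation: [-3.141, 0.001, 3.101]
force: [-0.4, 0.6, -1.3]
opening: 0.0353
grip_force: 60.5
```

Call:
play_rows:
  increments:
    - [0,0,0.004,0,0,0,-1]
    - [0,0,0,0,0,0,-1]
    - [0,0,0,0,0,0,-1]

```text
time: 27.0
ee_pos: [0.5428, -0.0806, 0.0838]
orientation: [-3.141, 0.001, 3.101]
force: [-0.5, 0.2, -2.4]
opening: 0.0352
grip_force: 60.5
```

Call:
play_rows:
  increments:
    - [0,0,0.002,0,0,0,-1]
    - [0,0,0,0,0,0,-1]
    - [0,0,0,0,0,0,-1]

```text
time: 27.25
ee_pos: [0.5429, -0.0806, 0.0834]
orientation: [-3.141, 0.001, 3.101]
force: [-0.2, 0.9, -2.1]
opening: 0.0351
grip_force: 60.5
```

Call:
play_rows:
  increments:
    - [0,0,0.002,0,0,0,-1]
    - [0,0,0,0,0,0,-1]
    - [0,0,0,0,0,0,-1]

```text
time: 27.5
ee_pos: [0.5428, -0.0806, 0.0829]
orientation: [-3.141, 0.001, 3.101]
force: [0.8, -0.2, -2.6]
opening: 0.0351
grip_force: 60.5
```

Call:
play_rows:
  increments:
    - [0,0,0.002,0,0,0,-1]
    - [0,0,0,0,0,0,-1]
    - [0,0,0,0,0,0,-1]

```text
time: 27.75
ee_pos: [0.5429, -0.0806, 0.0824]
orientation: [-3.141, 0.001, 3.101]
force: [-1.0, 0.0, -2.8]
opening: 0.0353
grip_force: 60.6
```

Call:
play_rows:
  increments:
    - [0,0,0.002,0,0,0,-1]
    - [0,0,0,0,0,0,-1]
    - [0,0,0,0,0,0,-1]

```text
time: 28.0
ee_pos: [0.5429, -0.0807, 0.0823]
orientation: [-3.141, 0.001, 3.101]
force: [-2.0, -0.8, 3.0]
opening: 0.0349
grip_force: 61.2
```

Call:
play_rows:
  increments:
    - [0,0,0.001,0,0,0,-1]
    - [0,0,0,0,0,0,-1]
    - [0,0,0,0,0,0,-1]

```text
time: 28.25
ee_pos: [0.5429, -0.0808, 0.0822]
orientation: [-3.141, 0.001, 3.101]
force: [-3.3, -1.8, 5.9]
opening: 0.0351
grip_force: 61.5
```

Call:
play_rows:
  increments:
    - [0,0,0,0,0,0,-1]
    - [0,0,0,0,0,0,-1]

```text
time: 28.42
ee_pos: [0.5429, -0.0808, 0.0822]
orientation: [-3.141, 0.001, 3.101]
force: [-3.2, -1.0, 6.2]
opening: 0.0351
grip_force: 61.5
```

Call:
play_rows:
  increments:
    - [0,0,0,0,0,0,-1]

```text
time: 28.5
ee_pos: [0.5429, -0.0808, 0.0822]
orientation: [-3.141, 0.001, 3.101]
force: [-3.7, -0.3, 5.4]
opening: 0.0351
grip_force: 61.5
```

Call:
play_rows:
  increments:
    - [0,0,0.0008,0,0,0,-1]
    - [0,0,0,0,0,0,-1]
    - [0,0,0,0,0,0,-1]

```text
time: 28.75
ee_pos: [0.543, -0.0808, 0.0822]
orientation: [-3.141, 0.002, 3.101]
force: [-2.8, -1.2, 6.7]
opening: 0.0352
grip_force: 61.6
```

Call:
play_rows:
  increments:
    - [0,0.006,0,0,0,0,-1]
    - [0,0.012,0,0,0,0,-1]

```text
time: 28.92
ee_pos: [0.5438, -0.0778, 0.0825]
orientation: [-3.138, 0.003, 3.1]
force: [-1.4, -4.7, 4.7]
opening: 0.0349
grip_force: 61.3
```

Call:
play_rows:
  increments:
    - [0,0.012,0,0,0,0,-1]

```text
time: 29.0
ee_pos: [0.5443, -0.0746, 0.0824]
orientation: [-3.138, 0.003, 3.1]
force: [-0.9, -4.7, 6.0]
opening: 0.0352
grip_force: 61.3
```

Call:
play_rows:
  increments:
    - [0,0.012,0.0008,0,0,0,-1]
    - [0,0.012,0,0,0,0,-1]

```text
time: 29.17
ee_pos: [0.5449, -0.0687, 0.0824]
orientation: [-3.138, 0.004, 3.101]
force: [0.3, -4.7, 7.0]
opening: 0.0349
grip_force: 61.5
```

Call:
play_rows:
  increments:
    - [0,0.012,0,0,0,0,-1]

```text
time: 29.25
ee_pos: [0.5451, -0.0656, 0.0824]
orientation: [-3.138, 0.004, 3.101]
force: [-0.5, -5.1, 6.7]
opening: 0.0351
grip_force: 61.5
```

Call:
play_rows:
  increments:
    - [0,0.012,0,0,0,0,-1]

```text
time: 29.33
ee_pos: [0.5452, -0.0626, 0.0824]
orientation: [-3.138, 0.004, 3.101]
force: [0.0, -5.3, 6.4]
opening: 0.035
grip_force: 61.5
```

Call:
play_rows:
  increments:
    - [0.002,0.014,0.0006,0,0,0,-1]
    - [0.002,0.014,0,0,0,0,-1]
    - [0.002,0.014,0,0,0,0,-1]

```text
time: 29.58
ee_pos: [0.5446, -0.052, 0.0825]
orientation: [-3.138, 0.005, 3.101]
force: [1.4, -5.9, 7.2]
opening: 0.0349
grip_force: 61.5
```

Call:
play_rows:
  increments:
    - [0,0.014,0,0,0,0,-1]

```text
time: 29.67
ee_pos: [0.5446, -0.0486, 0.0825]
orientation: [-3.138, 0.005, 3.101]
force: [-0.2, -5.7, 8.2]
opening: 0.0349
grip_force: 61.6
```

Call:
play_rows:
  increments:
    - [0,0.014,0,0,0,0,-1]

```text
time: 29.75
ee_pos: [0.5447, -0.0451, 0.0824]
orientation: [-3.138, 0.005, 3.101]
force: [-0.1, -6.1, 7.1]
opening: 0.0349
grip_force: 61.6
```

Call:
play_rows:
  increments:
    - [0,0.014,0.0002,0,0,0,-1]
    - [0,0.014,0.0002,0,0,0,-1]
    - [0,0.014,0,0,0,0,-1]
    - [0,0.014,0,0,0,0,-1]

```text
time: 30.08
ee_pos: [0.5453, -0.0313, 0.0824]
orientation: [-3.138, 0.005, 3.1]
force: [0.4, -6.3, 8.5]
opening: 0.0351
grip_force: 61.6
```

Call:
play_rows:
  increments:
    - [0,0.014,0,0,0,0,-1]

```text
time: 30.17
ee_pos: [0.5455, -0.0278, 0.0824]
orientation: [-3.138, 0.005, 3.101]
force: [-0.9, -6.5, 8.7]
opening: 0.0349
grip_force: 61.6
```

Call:
play_rows:
  increments:
    - [0,0.014,0,0,0,0,-1]

```text
time: 30.25
ee_pos: [0.5456, -0.0243, 0.0824]
orientation: [-3.138, 0.005, 3.101]
force: [-0.1, -6.8, 8.2]
opening: 0.0353
grip_force: 61.6
```

Call:
play_rows:
  increments:
    - [0.001,0.014,-0.0003,0,0,0,-1]
    - [0.001,0.014,0,0,0,0,-1]
    - [0,0.014,0,0,0,0,-1]
    - [0,0.014,0,0,0,0,-1]
    - [0,0.014,0,0,0,0,-1]

```text
time: 30.67
ee_pos: [0.5457, -0.0067, 0.0824]
orientation: [-3.138, 0.005, 3.101]
force: [-1.0, -5.9, 8.0]
opening: 0.0352
grip_force: 61.6
```

Call:
play_rows:
  increments:
    - [0,0.014,0,0,0,0,-1]

```text
time: 30.75
ee_pos: [0.5459, -0.0032, 0.0825]
orientation: [-3.138, 0.005, 3.101]
force: [0.4, -6.3, 9.1]
opening: 0.0349
grip_force: 61.6
```

Call:
play_rows:
  increments:
    - [0,0.014,0,0,0,0,-1]

```text
time: 30.83
ee_pos: [0.546, 0.0003, 0.0825]
orientation: [-3.138, 0.005, 3.101]
force: [-0.5, -5.7, 8.1]
opening: 0.0352
grip_force: 61.6
```

Call:
play_rows:
  increments:
    - [0,0.014,-0.0003,0,0,0,-1]
    - [0,0.014,0,0,0,0,-1]
    - [0,0.014,0,0,0,0,-1]
    - [0,0.014,0,0,0,0,-1]
    - [0,0.014,0,0,0,0,-1]
    - [0,0.014,0,0,0,0,-1]

```text
time: 31.33
ee_pos: [0.5467, 0.0214, 0.0824]
orientation: [-3.138, 0.005, 3.101]
force: [0.8, -6.1, 7.2]
opening: 0.0347
grip_force: 61.6
```

Call:
play_rows:
  increments:
    - [0,0.014,0,0,0,0,-1]

```text
time: 31.42
ee_pos: [0.5469, 0.0249, 0.0824]
orientation: [-3.138, 0.005, 3.101]
force: [0.6, -6.6, 7.5]
opening: 0.0348
grip_force: 61.6
```

Call:
play_rows:
  increments:
    - [0,0.014,0,0,0,0,-1]

```text
time: 31.5
ee_pos: [0.547, 0.0284, 0.0824]
orientation: [-3.138, 0.005, 3.101]
force: [-0.7, -7.2, 7.5]
opening: 0.0351
grip_force: 61.6
```

Contact ≈ 10 N; continuing.

Call:
play_rows:
  increments:
    - [0,0.014,0,0,0,0,-1]
    - [0,0.014,0,0,0,0,-1]
    - [0,0.014,0,0,0,0,-1]
    - [0,0.014,0,0,0,0,-1]
    - [0,0.014,0,0,0,0,-1]
    - [0,0.014,0,0,0,0,-1]
    - [0,0.014,0,0,0,0,-1]

```text
time: 32.08
ee_pos: [0.548, 0.0529, 0.0825]
orientation: [-3.138, 0.005, 3.1]
force: [0.5, -6.8, 8.9]
opening: 0.035
grip_force: 61.6
```

Call:
play_rows:
  increments:
    - [0,0.014,0,0,0,0,-1]

```text
time: 32.17
ee_pos: [0.5481, 0.0564, 0.0824]
orientation: [-3.138, 0.005, 3.1]
force: [0.4, -6.3, 8.0]
opening: 0.035
grip_force: 61.6
```

Call:
play_rows:
  increments:
    - [0,0.014,0,0,0,0,-1]

```text
time: 32.25
ee_pos: [0.5483, 0.0599, 0.0825]
orientation: [-3.138, 0.005, 3.1]
force: [-0.1, -7.0, 7.8]
opening: 0.0345
grip_force: 61.6
```

Call:
play_rows:
  increments:
    - [0,0.014,-0.0001,0,0,0,-1]
    - [0,0.014,0,0,0,0,-1]
    - [0,0.014,0,0,0,0,-1]
    - [0,0.014,0,0,0,0,-1]
    - [0,0.014,0,0,0,0,-1]
    - [0,0.014,0,0,0,0,-1]
    - [0,0.014,0,0,0,0,-1]

```text
time: 32.83
ee_pos: [0.5491, 0.0844, 0.0824]
orientation: [-3.138, 0.004, 3.1]
force: [-0.2, -6.9, 8.8]
opening: 0.0351
grip_force: 61.6
```

Call:
play_rows:
  increments:
    - [0,0.014,0,0,0,0,-1]

```text
time: 32.92
ee_pos: [0.5493, 0.0879, 0.0824]
orientation: [-3.138, 0.004, 3.1]
force: [-0.7, -7.5, 7.8]
opening: 0.0348
grip_force: 61.6
```

Call:
play_rows:
  increments:
    - [0,0.014,0,0,0,0,-1]

```text
time: 33.0
ee_pos: [0.5494, 0.0914, 0.0824]
orientation: [-3.138, 0.004, 3.1]
force: [-0.6, -6.8, 9.1]
opening: 0.0351
grip_force: 61.6
```

Call:
play_rows:
  increments:
    - [0,0.014,-0.0003,0,0,0,-1]
    - [0,0.014,0,0,0,0,-1]
    - [0,0.014,0,0,0,0,-1]
    - [0,0.014,0,0,0,0,-1]
    - [0,0.014,0,0,0,0,-1]
    - [0,0.014,0,0,0,0,-1]

```text
time: 33.5
ee_pos: [0.5502, 0.1125, 0.0824]
orientation: [-3.138, 0.004, 3.1]
force: [-0.1, -7.0, 7.3]
opening: 0.0349
grip_force: 61.6
```

Call:
play_rows:
  increments:
    - [0,0.01,0,0,0,0,-1]
    - [0,0,0,0,0,0,-1]

```text
time: 33.67
ee_pos: [0.5503, 0.1155, 0.0824]
orientation: [-3.139, 0.004, 3.101]
force: [-0.3, -5.1, 7.5]
opening: 0.0349
grip_force: 61.6
```

Call:
play_rows:
  increments:
    - [0,0,0,0,0,0,-1]

```text
time: 33.75
ee_pos: [0.5503, 0.1155, 0.0824]
orientation: [-3.14, 0.004, 3.101]
force: [-0.5, -5.2, 8.0]
opening: 0.0349
grip_force: 61.6
```

Call:
play_rows:
  increments:
    - [0,-0.006,0,0,0,0,-1]

```text
time: 33.83
ee_pos: [0.5502, 0.1151, 0.0822]
orientation: [3.141, 0.004, 3.101]
force: [2.2, 0.3, 2.6]
opening: 0.0349
grip_force: 61.2
```

Call:
play_rows:
  increments:
    - [0,-0.01,0,0,0,0,-1]

```text
time: 33.92
ee_pos: [0.5499, 0.1138, 0.082]
orientation: [3.138, 0.003, 3.102]
force: [1.0, 3.5, 3.7]
opening: 0.0349
grip_force: 61.4
```

Call:
play_rows:
  increments:
    - [0,-0.01,0,0,0,0,-1]

```text
time: 34.0
ee_pos: [0.5495, 0.1115, 0.0819]
orientation: [3.138, 0.003, 3.102]
force: [0.2, 4.9, 5.5]
opening: 0.035
grip_force: 61.6
```

Call:
play_rows:
  increments:
    - [0,-0.006,0.0008,0,0,0,-1]

```text
time: 34.08
ee_pos: [0.5494, 0.1101, 0.0818]
orientation: [3.137, 0.002, 3.102]
force: [-0.4, 5.7, 7.2]
opening: 0.0351
grip_force: 61.8
```

Call:
play_rows:
  increments:
    - [0,-0.008,0,0,0,0,-1]

```text
time: 34.17
ee_pos: [0.5493, 0.1083, 0.0818]
orientation: [3.137, 0.002, 3.102]
force: [-0.2, 5.8, 6.2]
opening: 0.0352
grip_force: 61.7
```

Call:
play_rows:
  increments:
    - [0,-0.01,0,0,0,0,-1]

```text
time: 34.25
ee_pos: [0.5491, 0.1058, 0.0818]
orientation: [3.137, 0.002, 3.102]
force: [0.1, 6.1, 6.8]
opening: 0.0351
grip_force: 61.7
```

Call:
play_rows:
  increments:
    - [0,-0.014,0.0004,0,0,0,-1]
    - [0,-0.014,0,0,0,0,-1]
    - [0,-0.014,0,0,0,0,-1]

```text
time: 34.5
ee_pos: [0.5488, 0.0953, 0.0818]
orientation: [3.137, 0.003, 3.102]
force: [0.3, 5.6, 7.2]
opening: 0.0353
grip_force: 61.8
```

Call:
play_rows:
  increments:
    - [0,-0.014,0,0,0,0,-1]

```text
time: 34.58
ee_pos: [0.5486, 0.0918, 0.0818]
orientation: [3.137, 0.003, 3.102]
force: [-0.3, 6.4, 7.5]
opening: 0.035
grip_force: 61.8
```

Call:
play_rows:
  increments:
    - [0,-0.014,0,0,0,0,-1]

```text
time: 34.67
ee_pos: [0.5485, 0.0882, 0.0818]
orientation: [3.137, 0.003, 3.102]
force: [-0.7, 6.2, 6.6]
opening: 0.0353
grip_force: 61.8
```

Call:
play_rows:
  increments:
    - [0,-0.014,0.0002,0,0,0,-1]
    - [0,-0.014,0,0,0,0,-1]
    - [0,-0.014,0,0,0,0,-1]
    - [0,-0.014,0,0,0,0,-1]
    - [0,-0.014,0,0,0,0,-1]
    - [0,-0.014,0,0,0,0,-1]
    - [0,-0.014,0,0,0,0,-1]

```text
time: 35.25
ee_pos: [0.5475, 0.0638, 0.0818]
orientation: [3.137, 0.003, 3.102]
force: [1.1, 7.5, 8.0]
opening: 0.0351
grip_force: 61.8
```

Call:
play_rows:
  increments:
    - [0,-0.014,0,0,0,0,-1]

```text
time: 35.33
ee_pos: [0.5474, 0.0604, 0.0818]
orientation: [3.137, 0.003, 3.102]
force: [0.3, 6.8, 7.4]
opening: 0.0348
grip_force: 61.8
```

Call:
play_rows:
  increments:
    - [0,-0.014,0,0,0,0,-1]

```text
time: 35.42
ee_pos: [0.5472, 0.0569, 0.0818]
orientation: [3.137, 0.003, 3.102]
force: [-0.1, 6.4, 7.1]
opening: 0.0348
grip_force: 61.8
```

Call:
play_rows:
  increments:
    - [0,-0.014,0,0,0,0,-1]
    - [0,-0.014,0,0,0,0,-1]
    - [0,-0.014,0,0,0,0,-1]
    - [0,-0.014,0,0,0,0,-1]
    - [0,-0.014,0,0,0,0,-1]
    - [0,-0.014,0,0,0,0,-1]
    - [0,-0.014,0,0,0,0,-1]

```text
time: 36.0
ee_pos: [0.5462, 0.0325, 0.0817]
orientation: [3.137, 0.003, 3.103]
force: [-0.5, 6.7, 7.4]
opening: 0.035
grip_force: 61.8
```

Call:
play_rows:
  increments:
    - [0,-0.014,0,0,0,0,-1]

```text
time: 36.08
ee_pos: [0.5461, 0.0289, 0.0818]
orientation: [3.137, 0.003, 3.103]
force: [0.9, 6.1, 8.2]
opening: 0.0353
grip_force: 61.9
```

Call:
play_rows:
  increments:
    - [0,-0.014,0,0,0,0,-1]

```text
time: 36.17
ee_pos: [0.5459, 0.0254, 0.0817]
orientation: [3.137, 0.003, 3.102]
force: [-0.0, 6.4, 8.5]
opening: 0.0352
grip_force: 61.9
```

Call:
play_rows:
  increments:
    - [0,-0.014,-0.0001,0,0,0,-1]
    - [0,-0.014,0,0,0,0,-1]
    - [0,-0.014,0,0,0,0,-1]
    - [0,-0.014,0,0,0,0,-1]
    - [0,-0.014,0,0,0,0,-1]
    - [0,-0.014,0,0,0,0,-1]
    - [0,-0.014,0,0,0,0,-1]

```text
time: 36.75
ee_pos: [0.5449, 0.001, 0.0818]
orientation: [3.137, 0.003, 3.103]
force: [1.0, 7.7, 8.3]
opening: 0.0352
grip_force: 61.9
```

Call:
play_rows:
  increments:
    - [0,-0.014,0,0,0,0,-1]

```text
time: 36.83
ee_pos: [0.5448, -0.0025, 0.0817]
orientation: [3.137, 0.003, 3.103]
force: [0.3, 6.6, 8.5]
opening: 0.0352
grip_force: 61.9
```

Call:
play_rows:
  increments:
    - [0,-0.014,0,0,0,0,-1]

```text
time: 36.92
ee_pos: [0.5446, -0.006, 0.0817]
orientation: [3.137, 0.003, 3.103]
force: [0.5, 6.9, 9.0]
opening: 0.0351
grip_force: 61.9
```

Call:
play_rows:
  increments:
    - [0,-0.014,-0.0003,0,0,0,-1]
    - [0,-0.014,0,0,0,0,-1]
    - [0,-0.014,0,0,0,0,-1]
    - [0,-0.014,0,0,0,0,-1]
    - [0,-0.014,0,0,0,0,-1]
    - [0,-0.014,0,0,0,0,-1]
    - [0,-0.014,0,0,0,0,-1]

```text
time: 37.5
ee_pos: [0.5435, -0.0305, 0.0817]
orientation: [3.137, 0.002, 3.103]
force: [1.1, 7.4, 8.6]
opening: 0.0353
grip_force: 61.9
```

Call:
play_rows:
  increments:
    - [0,-0.014,0,0,0,0,-1]

```text
time: 37.58
ee_pos: [0.5434, -0.034, 0.0817]
orientation: [3.137, 0.002, 3.102]
force: [0.2, 6.4, 8.7]
opening: 0.0351
grip_force: 61.9
```

Call:
play_rows:
  increments:
    - [0,-0.014,0,0,0,0,-1]

```text
time: 37.67
ee_pos: [0.5432, -0.0375, 0.0817]
orientation: [3.137, 0.002, 3.103]
force: [-0.1, 7.1, 7.6]
opening: 0.0351
grip_force: 61.9
```

Call:
play_rows:
  increments:
    - [0,-0.014,-0.0003,0,0,0,-1]
    - [0,-0.014,0,0,0,0,-1]
    - [0,-0.014,0,0,0,0,-1]
    - [0,-0.014,0,0,0,0,-1]
    - [0,-0.014,0,0,0,0,-1]
    - [0,-0.014,0,0,0,0,-1]

```text
time: 38.17
ee_pos: [0.5423, -0.0585, 0.0817]
orientation: [3.137, 0.002, 3.103]
force: [0.3, 7.1, 8.7]
opening: 0.035
grip_force: 61.9
```

Call:
play_rows:
  increments:
    - [0,-0.014,0,0,0,0,-1]

```text
time: 38.25
ee_pos: [0.5422, -0.062, 0.0817]
orientation: [3.137, 0.002, 3.102]
force: [1.2, 6.0, 7.9]
opening: 0.0352
grip_force: 61.9
```

Call:
play_rows:
  increments:
    - [0,-0.014,-0.0001,0,0,0,-1]

```text
time: 38.33
ee_pos: [0.542, -0.0655, 0.0818]
orientation: [3.137, 0.002, 3.102]
force: [-0.3, 6.3, 7.4]
opening: 0.035
grip_force: 61.9
```

Call:
play_rows:
  increments:
    - [0,-0.014,0,0,0,0,-1]
    - [0,-0.014,0,0,0,0,-1]
    - [0,-0.014,0,0,0,0,-1]
    - [0,-0.014,0,0,0,0,-1]

```text
time: 38.67
ee_pos: [0.5414, -0.0795, 0.0817]
orientation: [3.137, 0.002, 3.103]
force: [-0.1, 6.1, 8.8]
opening: 0.035
grip_force: 61.9
```

Call:
play_rows:
  increments:
    - [0,-0.004,0,0,0,0,-1]
    - [0,0,0,0,0,0,-1]

```text
time: 38.83
ee_pos: [0.5414, -0.0808, 0.0818]
orientation: [3.137, 0.002, 3.102]
force: [0.1, 5.5, 8.1]
opening: 0.035
grip_force: 61.9
```

Call:
play_rows:
  increments:
    - [0,0,-0.004,0,0,0,-1]
    - [0,0,-0.01,0,0,0,-1]
    - [0,0,-0.03,0,0,0,-1]
    - [0,0,-0.06,0,0,0,-1]
    - [0,0,-0.07,0,0,0,-1]
    - [0,0,-0.06,0,0,0,-1]
    - [0.006,0.06,0,0,0,0,-1]
    - [0.006,0.11,0,0,0,0,-1]
    - [0.006,0.11,0,0,0,0,-1]
    - [0.006,0.11,0,0,0,0,-1]

```text
time: 39.67
ee_pos: [0.5379, 0.0153, 0.1395]
orientation: [-3.14, -0.0, 3.1]
force: [0.5, -0.1, -2.7]
opening: 0.0352
grip_force: 60.7
```

Call:
play_rows:
  increments:
    - [0.006,0.11,0,0,0,0,-1]
    - [0.006,0.11,0,0,0,0,-1]
    - [0.006,0.11,0,0,0,0,-1]
    - [0.006,0.11,0,0,0,0,-1]
    - [0.006,0.11,0,0,0,0,-1]
    - [0.006,0.11,0,0,0,0,-1]
    - [0.006,0.11,0,0,0,0,-1]
    - [0.006,0.11,0,0,0,0,-1]
    - [0.008,0.11,0,0,0,0,-1]
    - [0.008,0.1,0,0,0,0,-1]

```text
time: 40.5
ee_pos: [0.533, 0.2889, 0.1392]
orientation: [-3.14, 0.0, 3.102]
force: [0.6, -0.5, -2.2]
opening: 0.0353
grip_force: 60.7
```

Call:
play_rows:
  increments:
    - [0.008,0.1,0,0,0,0,-1]
    - [0.004,0.065,0,0,0,0,-1]
    - [0,0,0,0,0,0.0035,-1]
    - [0,0,0,0,0,0,-1]
    - [0,0,0,0,0,0,-1]

```text
time: 40.92
ee_pos: [0.5321, 0.3283, 0.1391]
orientation: [-3.14, 0.0, 3.09]
force: [-0.2, 0.0, -1.9]
opening: 0.0349
grip_force: 60.8
```

Run:
```python
from cell import bot
s=bot.get_state();print(s["ee_pos"],s["orientation"],s["force"])
```

```text
[0.53205837 0.32826822 0.13913562] [-3.13983975e+00  4.66399066e-04  3.09008278e+00] [-1.74736564e-01  1.10114121e-03 -1.92587299e+00]
```

Call:
play_rows:
  increments:
    - [0,0.01,0.05,0,0,0,-1]
    - [0,0,0.08,0,0,0,-1]
    - [0,0,0.08,0,0,0,-1]
    - [0,0,0.08,0,0,0,-1]
    - [0,0,0.06,0,0,0,-1]
    - [0,0,0.03,0,0,0,-1]
    - [0,0,0.01,0,0,0,-1]
    - [0,0,0,0,0,0,-1]
    - [0,0,0,0,0,0,-1]

```text
time: 41.67
ee_pos: [0.5331, 0.3319, 0.0427]
orientation: [3.141, 0.002, 3.09]
force: [0.3, -0.4, -2.2]
opening: 0.035
grip_force: 60.8
```

Call:
play_rows:
  increments:
    - [0,0,0.004,0,0,0,-1]
    - [0,0,0,0,0,0,-1]
    - [0,0,0,0,0,0,-1]

```text
time: 41.92
ee_pos: [0.533, 0.3322, 0.0418]
orientation: [3.141, 0.002, 3.09]
force: [0.2, 0.9, -2.6]
opening: 0.0351
grip_force: 60.8
```

Call:
play_rows:
  increments:
    - [0,0,0.006,0,0,0,-1]
    - [0,0,0.006,0,0,0,-1]
    - [0,0,0,0,0,0,-1]
    - [0,0,0,0,0,0,-1]

```text
time: 42.25
ee_pos: [0.5323, 0.3318, 0.0378]
orientation: [-3.141, 0.001, 3.09]
force: [0.6, -0.3, -1.5]
opening: 0.0352
grip_force: 60.8
```

Call:
play_rows:
  increments:
    - [0,0,0.004,0,0,0,-1]
    - [0,0,0,0,0,0,-1]
    - [0,0,0,0,0,0,-1]

```text
time: 42.5
ee_pos: [0.5324, 0.3319, 0.0369]
orientation: [-3.141, 0.001, 3.09]
force: [0.1, 0.6, -1.7]
opening: 0.035
grip_force: 60.8
```

Call:
play_rows:
  increments:
    - [0,0,0.002,0,0,0,-1]
    - [0,0,0,0,0,0,-1]
    - [0,0,0,0,0,0,-1]

```text
time: 42.75
ee_pos: [0.5325, 0.3319, 0.0365]
orientation: [-3.141, 0.001, 3.09]
force: [0.4, 0.9, -2.9]
opening: 0.0352
grip_force: 60.8
```

Call:
play_rows:
  increments:
    - [0,0,0.002,0,0,0,-1]
    - [0,0,0,0,0,0,-1]
    - [0,0,0,0,0,0,-1]

```text
time: 43.0
ee_pos: [0.5326, 0.3319, 0.0363]
orientation: [-3.141, 0.001, 3.09]
force: [-1.9, -1.1, 1.8]
opening: 0.0348
grip_force: 61.2
```

Call:
play_rows:
  increments:
    - [0,0,0,0,0,0,1]
    - [0,0,0,0,0,0,1]
    - [0,0,0,0,0,0,1]
    - [0,0,0,0,0,0,1]
    - [0,0,0,0,0,0,1]
    - [0,0,-0.04,0,0,0,1]
    - [0,0,-0.08,0,0,0,1]
    - [0,0,-0.1,0,0,0,1]
    - [0,0,-0.1,0,0,0,1]
    - [0,0,-0.1,0,0,0,1]

```text
time: 43.83
ee_pos: [0.5323, 0.3318, 0.1428]
orientation: [-3.142, 0.001, 3.09]
force: [-0.1, 0.1, 0.7]
opening: 0.0856
grip_force: 0.0
```

Call:
play_rows:
  increments:
    - [0,0,-0.1,0,0,0,1]
    - [0,0,-0.1,0,0,0,1]
    - [0,-0.1,-0.1,0,0,0,1]
    - [0,-0.12,0,0,0,0,1]
    - [0,-0.12,0,0,0,0,1]
    - [0,-0.12,0,0,0,0,1]
    - [0,-0.12,0,0,0,0,1]
    - [0,-0.12,0,0,0,0,1]
    - [0,-0.1,0,0,0,0,1]
    - [0,0,0,0,0,0,1]

```text
time: 44.67
ee_pos: [0.5217, 0.1284, 0.2171]
orientation: [-3.14, 0.002, 3.086]
force: [-0.5, -0.1, -0.9]
opening: 0.0856
grip_force: 0.0
```

Run:
```python
from h import *
A=bot.camera("scene");B=bot.camera("top");print(bot.get_state()["ee_pos"])
c=np.zeros((600,800,3),np.uint8);c[:440,:480]=cv2.resize(A[275:385,320:440,::-1],(480,440),interpolation=2);c[:400,480:]=cv2.resize(B[185:285,110:190,::-1],(320,400),interpolation=2)
c[440:,:220]=cv2.resize(A[80:180,200:340,::-1],(220,160));c[440:,240:460]=cv2.resize(B[190:300,360:510,::-1],(220,160));cv2.imwrite("pics/z10.png",c)
```

```text
[0.52228848 0.13162956 0.21694059]
```

View pics/z10.png

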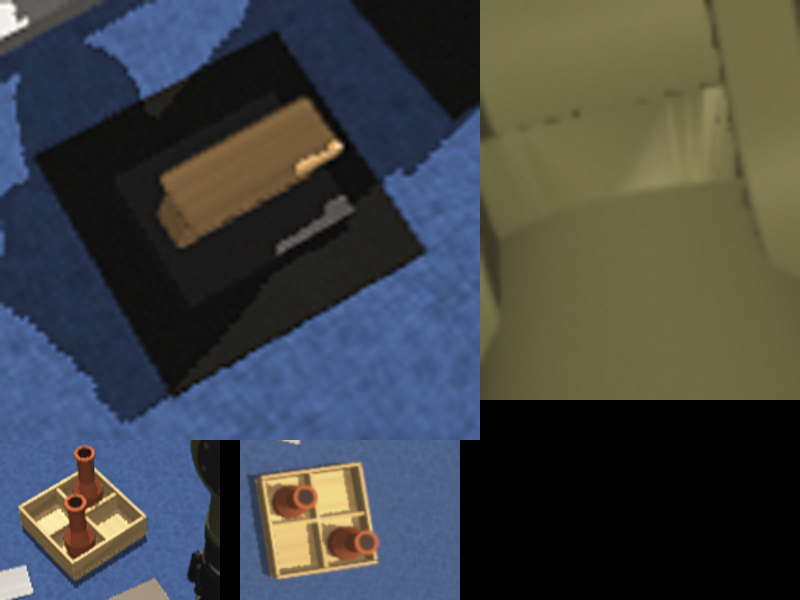

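Float lies flat and square on the mat (scene zoom, sole centre ≈ mat centre), both vases upright in diagonal cells. Back the arm off for a final numeric check.

Call:
play_rows:
  increments:
    - [0,-0.1,0,0,0,0,1]
    - [0,-0.12,0,0,0,0,1]
    - [0,-0.12,0,0,0,0,1]
    - [0,-0.12,0,0,0,0,1]
    - [0,-0.12,0,0,0,0,1]
    - [0,-0.12,0,0,0,0,1]
    - [0,-0.1,0,0,0,0,1]
    - [0,0,0,0,0,0,1]
    - [0,0,0,0,0,0,1]

```text
time: 45.52
ee_pos: [0.5123, -0.0675, 0.2163]
orientation: [3.141, 0.001, 3.089]
force: [0.2, 0.5, -0.2]
opening: 0.0853
grip_force: 0.0
```

Run:
```python
from h import *
A=bot.camera("scene");B=bot.camera("top")
for n,im,x in(("scene",A,(320,275,440,385)),("top",B,(110,185,190,285))):
    h=hsv(im).astype(int);m=(h[...,0]>=9)&(h[...,0]<30)&(h[...,1]>85)&(h[...,2]>110);k=np.zeros_like(m);k[x[1]:x[3],x[0]:x[2]]=1
    b=max(blobs(m&k),key=lambda b:b[0][4]);P=plane(n,cv2.boxPoints(rect(b[2])),.082);print(n,P[:,:2].round(4).tolist(),P.mean(0).round(4))
c=cv2.resize(B[100:300,60:500,::-1],(792,360));cv2.imwrite("pics/z11.png",c);print(bot.get_state()["ee_pos"])
```

```text
scene [[0.5799, 0.3118], [0.4814, 0.3159], [0.487, 0.352], [0.5836, 0.3471]] [0.533  0.3317 0.082 ]
top [[0.4853, 0.3512], [0.5828, 0.3467], [0.5794, 0.3021], [0.4824, 0.3069]] [0.5325 0.3267 0.082 ]
[ 0.5122854  -0.06628616  0.21618852]
```

View pics/z11.png

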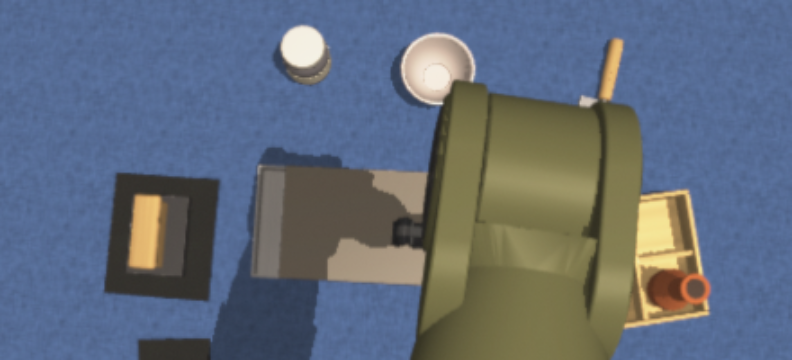

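The float is centred at about (0.533, 0.331), the mat's middle, and the jar, bowl and tool have not moved. Handing in.

```bash
python3 -c "
from cell import bot
print(bot.sign_off())"
```

```text
the job is handed in; nothing more can be done
None
```

The job is handed in: both vases stand upright in separate crate cells, the shelf was rubbed there and back at about 10 N (roughly 7–9 N over the first 20 mm, and briefly about 5 N where the stroke turned at the chute end), the float lies flat in the middle of its mat, and the jar, bowl and tool were left where they were.

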